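# Fit the spacer sleeve and the ball jar on the shaker shaft

### The job

Draw the spacer sleeve off the sloping pin of its storage stand and slide it down the shaker's upright shaft until it rests fully on the shoulder. Then carry the open jar of grinding balls over, level so that no ball falls out, and slide its socketed foot over the shaft top until it sits fully on the sleeve. Lower both gently without letting them drop, let go of them, and leave the other things where they are.

Things in the scene. Friction and masses are not known exactly. Their poses are not given: they have to be found in the camera images.
- shaker: fixed grey bench shaker, a low housing 110x110 mm, 30 mm high, with an upright steel shaft at its centre, 16 mm in diameter. Origin: centre of its underside on the worktop; z up, x points from its front (small knob) to its back. The shaft is bare and rises to 116 mm above the worktop.
- shaft_top (a point): centre of the top of the shaker's shaft, 116 mm above the worktop; the last 3.5 mm taper from 16 to 9 mm diameter
- shaft_shoulder (a point): point on the shaft's axis level with the upper face of its shoulder (a steel collar 44 mm in diameter), 38 mm above the worktop, 78 mm below the shaft top; z up
- pin_stand: fixed grey storage stand, base plate 110x80x10 mm, that carries a square seat plate 50x56 mm, tilted, with a steel pin square to it, 14 mm in diameter and 46 mm long, leaning 30 degrees from vertical toward the stand's -x. Origin: centre of the underside of the base plate; z up.
- pin_foot (a point): centre of the pin's foot on the upper face of the tilted seat plate of the stand, 20 mm toward the stand's +x and 52 mm up from the stand's origin; axes as the stand's (not tilted)
- sleeve_mid (a point): centre of the loose spacer sleeve, a plain aluminium tube 60 mm long, outer diameter 34 mm, bore 19 mm, open at both ends, 0.08 to 0.15 kg. It starts on the sloping pin, foot on the seat plate, resting loosely on the pin. z is the tube's axis, from foot to top. Seated on the shoulder its top is 98 mm above the worktop; the shaft stands 18 mm out of it.
- sleeve_foot (a point): centre of the lower end of the sleeve, 30 mm from its centre; z along the tube from foot to top
- jar_mid (a point): centre of the wide part of the loose open aluminium jar, on its axis, 39 mm above the underside of its foot and 17 mm below the rim. This wide part is a cup of 56 mm outer diameter, 34 mm high, wall 3 mm: take it round its outside. z is the axis, up. The jar starts upright on the worktop with three loose balls inside; 0.12 to 0.22 kg with them.
- jar_foot (a point): centre of the underside of the jar's foot, 39 mm below jar_mid; z up. The foot is a tube of 34 mm outer diameter and 22 mm height under the cup, with a 19 mm socket on its axis, open below and 22 mm deep
- jar_in (a point): centre of the jar's inner floor, 26 mm above the underside of its foot; the cup is 30 mm deep inside and 50 mm wide; z up
- sleeve: the spacer sleeve again; origin at the centre of its lower end, z along the tube
- jar: the jar again; origin at the centre of the underside of its foot, z up
- ball_1_center (a point): centre of one of three loose steel grinding balls, 14 mm in diameter, 12 g, lying in the jar
- ball_2_center (a point): centre of one of three loose steel grinding balls, 14 mm in diameter, 12 g, lying in the jar
- ball_3_center (a point): centre of one of three loose steel grinding balls, 14 mm in diameter, 12 g, lying in the jar
- beaker_250: the clear glass beaker, 72 mm wide and 93 mm high, behind the work. Bystander, to be left alone; the origin is the centre of its underside.
- timer: the small white bench timer, 24x66x62 mm, standing behind the work. Bystander, to be left alone; the origin is the centre of its underside.
- cal_weight: the steel calibration weight with a knob, 27 mm wide and 48 mm high. Bystander, to be left alone; the origin is the centre of its underside.
- hex_key: the black hex key lying flat, 33x88x5 mm. Bystander, to be left alone; the origin is the centre of its underside.
- forceps: the steel forceps lying flat, 21x132x9 mm. Bystander, to be left alone; the origin is the centre of its underside.
Not all that is in view belongs to the job. Leave any turquoise look-alike of the sleeve alone.

How it is judged (in metres and radians):
On the way, in this order (a step that is already met when the one before it is completed fails the run):
1. the sleeve sits on the shoulder of the shaker's shaft (horizontal distance between sleeve_foot and shaft_shoulder below 0.004 m and z of sleeve_foot in the frame of shaft_shoulder between -0.003 and 0.003 m and angle between sleeve_mid's own z axis and vertical below 0.08 rad), for 0.2 s.
2. the jar sits on the sleeve, over the shaft top, its balls inside (all of step 1 and horizontal distance between jar_foot and shaft_shoulder below 0.004 m and z of jar_foot in the frame of shaft_shoulder between 0.057 and 0.063 m and angle between jar_mid's own z axis and vertical below 0.08 rad and z of ball_1_center in the frame of jar_in between 0 and 0.03 m and horizontal distance between each of ball_1_center, ball_2_center, ball_3_center and jar_in below 0.026 m and z of ball_2_center in the frame of jar_in between 0 and 0.03 m and z of ball_3_center in the frame of jar_in between 0 and 0.03 m), for 0.2 s.
At the end, for the whole second after the job is handed in: Sleeve over the shaft, foot within 3 mm of the shoulder; jar over the shaft top, foot within 3 mm of the sleeve's top height; both within 4 mm of the shaft's axis, upright within 0.08 rad and at rest; all three balls inside the jar (all of step 2 and linear speed of each of sleeve, jar below 0.02 m/s); the robot touches nothing.
It fails at once if a ball leaves the jar (distance between any of ball_1_center, ball_2_center, ball_3_center and jar_in above 0.055 m).
It fails at once if the jar is tipped more than about 25 degrees (angle between jar_mid's own z axis and vertical above 0.44 rad).
It fails at once if the sleeve or the jar is dropped onto the shaft (over 0.5 m/s, less than 20 mm above its top or on it) ((horizontal distance between sleeve_foot and shaft_top below 0.015 m and z of sleeve_foot in the frame of shaft_top below 0.02 m and linear speed of sleeve above 0.5 m/s) or (horizontal distance between jar_foot and shaft_top below 0.015 m and z of jar_foot in the frame of shaft_top below 0.02 m and linear speed of jar above 0.5 m/s)).
It fails at once if a bystander (beaker, timer, weight, hex key, forceps) is moved over 30 mm (distance of any of beaker_250, timer, cal_weight, hex_key, forceps from where it was at the start of the episode above 0.03 m).
It also fails if it takes over 67 s, if anything falls off the work surface, if the arm or the gripper's body presses on something with over 40 N, if the wrist force passes 120 N, or if a joint passes its speed limit or range.

### The arm

A 7-joint arm with a two-finger parallel gripper is mounted at the origin on a cart in front of the work surface, level with it; the furniture and walls round the work are solid. World frame = base frame: x ahead of the robot, y to its left, z up, the work surface at z = 0. Lengths are in mm, angles in rad, forces in N, time in s.
With the tool pointing down it reaches from about 400 to 900 mm from the base axis. Payload 5.5 kg.
Tool frame: the origin (TCP) lies at the very end of the fingers, on their centre line; the grasp point (between the pads) lies 19 mm behind it (r.grasp_offset is the distance from the TCP to the grasp point, in mm); z points along the fingers, y is the direction in which the jaws open and shut (so a half turn about z gives the same grasp; the last joint's range is limited). The gripper opens to 85 mm and grips with 20 to 120 N. Pads are 22 mm wide; open, the fingers measure 114 mm over their backs; the gripper's body (76 mm by 85 mm) begins 54 mm behind the grasp point. The pads swing forward as they close: fully open they stand 13 mm farther back than shut.
Start: joints at [-0.937, 0.501, -0.427, 1.55, 0.221, 1.138, -0.21], TCP at [235.498, 605.839, 231.31] pointing down, gripper open.
Joint ranges: [-2.88, 2.88], [-0.31, 2.03], [-1.54, 1.56], [0.2, 2.42], [-1.41, 4.55], [0.19, 2.02], [-2.57, 2.57]. Speed limits (rad/s): [2.57, 2.57, 3.14, 3.14, 3.14, 3.14, 3.14].

### API

Orientations are given as a rotation vector (axis times angle).
In Python, from station import r gives the robot as it stands.
- The arm moves only by the tool arm_command, never from a script. Its argument "commands" is a list of rows, each a list of 3 entries, a list of its own where there are three numbers: the opening, from 0 (shut) to 1 (fully open), then the shift along the tool's x, y, z in units of 0.02 m (1.0 is 0.02 m), then the turn, a rotation vector about the tool's x, y, z in units of 6 degrees (1.0 is 6 degrees). In form: [[fingers, [dx, dy, dz], [rx, ry, rz]], ...]. A call has 1 to 8 rows; each row shifts and turns the pose as measured when the row begins, along the tool's axes as they then stand; what a row does not reach is not made up. A row lasts 1/10 s, in which the tool goes at most 50 mm and 8.59 degrees, less where a joint would pass 70% of its speed; a pose out of reach is approached as far as the arm can. A call with a number of a shift or a turn outside -1 to 1 is refused whole. A call with a gripper value outside its range is refused whole. The fingers move at their own pace and stop on an object; the grip force is fixed at half the most. Time passes only in rows, so rows that do not move let the fingers close. It gives the time, the measured TCP pose, the force and the opening at its end, in the units of the state.
- r.state(): the state, without advancing time (a new reading comes with each control period).
- r.camera(name): name is "side" or "top" or "wrist"; returns a dict with "img" (400x640x3 uint8, blue, green, red), "K" (3x3 intrinsics, pixels), "camera_from_world" (4x4, takes a point from world to camera coordinates); the wrist camera has in their place "hand_eye" (4x4, takes a point from camera to tool coordinates, whose origin is the TCP and whose axes are the flange's). Camera axes: x right, y up, looking along -z (the intrinsics and any distortion apply to the point x, -y, -z); pixel columns grow to the right and rows downward; lengths in mm; the calibration is good to about 2 mm. A picture is of the moment at which its call begins: read the wrist's pose just before it. There is no depth.
- r.close_job(): hands the job in, once; it reports no verdict.
The state is a dict: "clock": time; "qpos": joint angles; "dq": joint speeds; "joint_efforts": joint torques, N m; "ee_pos": TCP position; "tcp_rot": TCP orientation; "contact_force": force on the tool from outside, world axes, zero at the start; "moment": the same for the moment, N m; "gripper_width": finger opening in mm.
Only numpy, scipy, OpenCV 4.12 (cv2) and the standard library are available. Lean on these libraries where they do the work, as an engineer would, in place of code of your own. Each camera call takes 0.05 s, during which the arm holds its last target.

## Working session

There is one attempt and no reset: what is moved stays moved. The work goes in short steps, Python scripts to look and compute and a tool call to move; the robot and the scene stay as the last step left them, time stands still between calls to the robot, and variables do not carry over. Pictures are saved under pics/ and viewed, and the job is handed in when it is done.

Besides the shell and the picture viewer there is one more tool, called after "Call:" by a JSON object that holds its "name" and its "arguments", one argument or row to a line. arm_command: Moves the arm, as the interface text tells. Shifts and turns lie within -1 to 1; 1 stands for 0.02 m of shift or 6 degrees of turn. Its arguments: {"type":"object","properties":{"commands":{"type":"array"}},"required":["commands"]}

```bash
ls; mkdir -p pics; cat > h.py <<'E'
import numpy as np, cv2
from station import r
from scipy.spatial.transform import Rotation as R
def snap(n,f):
    s=r.state(); c=r.camera(n); cv2.imwrite('pics/'+f,c['img']); 
    np.savez('pics/'+f+'.npz',K=c['K'],T=np.array(c.get('camera_from_world',c.get('hand_eye'))),p=s['ee_pos'],rv=s['tcp_rot'],D=np.array(c.get('dist',c.get('D',[0]))))
    return c
E
python3 - <<'E'
from h import *
for n in ['side','top','wrist']:
    c=snap(n,n+'0.png'); print(n,[k for k in c],c['K'],c.get('camera_from_world',c.get('hand_eye')))
s=r.state(); print(s)
E
```

```text
pics
side ['img', 'K', 'camera_from_world'] [[375.1786747    0.         321.22747563]
 [  0.         375.1786747  199.18672167]
 [  0.           0.           1.        ]] [[ 8.13158479e-01 -5.81969715e-01  9.19453219e-03 -5.16592905e+02]
 [ 3.03995619e-01  4.38123735e-01  8.45951687e-01 -2.59656783e+02]
 [-4.96346605e-01 -6.85097689e-01  5.33180273e-01 -6.41086979e+02]
 [ 0.00000000e+00  0.00000000e+00  0.00000000e+00  1.00000000e+00]]
top ['img', 'K', 'camera_from_world'] [[375.11619979   0.         319.20948321]
 [  0.         375.11619979 201.61476555]
 [  0.           0.           1.        ]] [[-2.03615473e-02 -9.99790253e-01  2.20416582e-03 -3.08592854e+01]
 [ 9.76189758e-01 -1.94045969e-02  2.16048646e-01 -6.13941740e+02]
 [-2.15960559e-01  6.55076881e-03  9.76380113e-01 -8.29851600e+02]
 [ 0.00000000e+00  0.00000000e+00  0.00000000e+00  1.00000000e+00]]
wrist ['img', 'K', 'hand_eye'] [[283.25069257   0.         316.18760948]
 [  0.         283.25069257 195.60141586]
 [  0.           0.           1.        ]] [[ 7.38624688e-04  9.64479050e-01  2.64158318e-01  6.54038890e+01]
 
[... 215 characters left out ...]
, 'qpos': array([-0.93674462,  0.50170438, -0.4268568 ,  1.55119131,  0.22081824,
        1.13830382, -0.21030948]), 'dq': array([ 1.44758894e-03, -3.58821967e-03,  1.88987111e-04, -3.36565533e-03,
        7.91920690e-04,  7.25130120e-05,  4.78776503e-04]), 'joint_efforts': array([-6.29511749e-03, -5.70034111e+01, -5.82470655e+00, -2.81284869e+01,
        1.08056859e-02,  7.93314743e-03,  4.98137024e-05]), 'ee_pos': array([235.39036709, 605.30871777, 230.46273627]), 'tcp_rot': array([-5.79043077e-01, -3.08740534e+00,  2.37029687e-03]), 'contact_force': array([ 0.70436237, -0.44075411,  0.47899039]), 'moment': array([ 0.00437862, -0.00513248, -0.01482403]), 'gripper_width': 85.96860768918783}
```

View pics/side0.png

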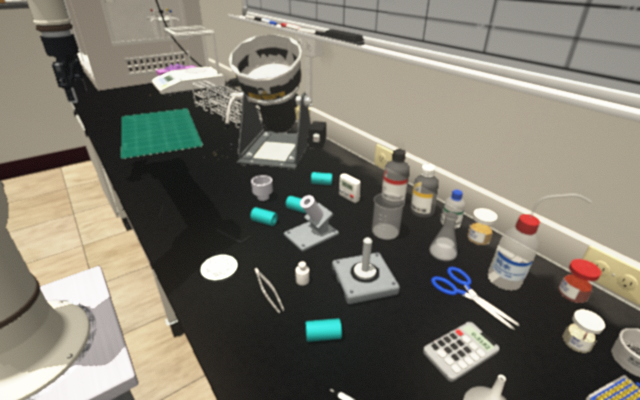

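View pics/top0.png

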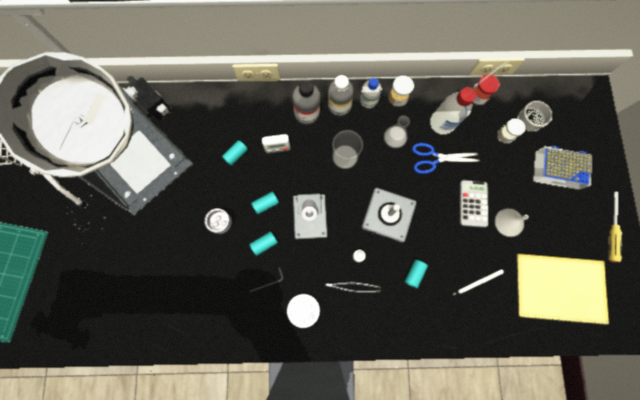

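View pics/wrist0.png

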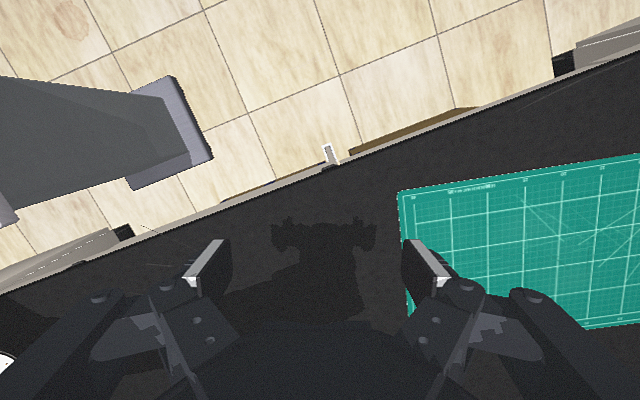

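```bash
python3 - <<'E'
import cv2,numpy as np
a=cv2.imread('pics/top0.png')[150:270,190:430]; cv2.imwrite('pics/topc.png',cv2.resize(a,None,fx=3.3,fy=3.3,interpolation=cv2.INTER_CUBIC))
a=cv2.imread('pics/side0.png')[160:310,240:410]; cv2.imwrite('pics/sidec.png',cv2.resize(a,None,fx=4,fy=4,interpolation=cv2.INTER_CUBIC))
E
```

```text
(no output)
```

View pics/topc.png

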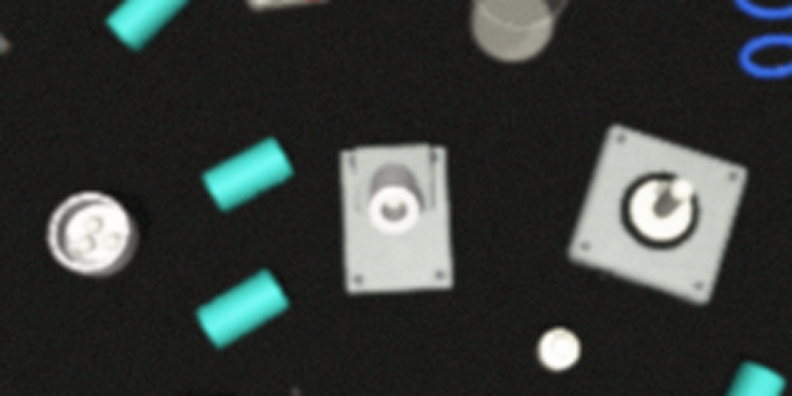

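View pics/sidec.png

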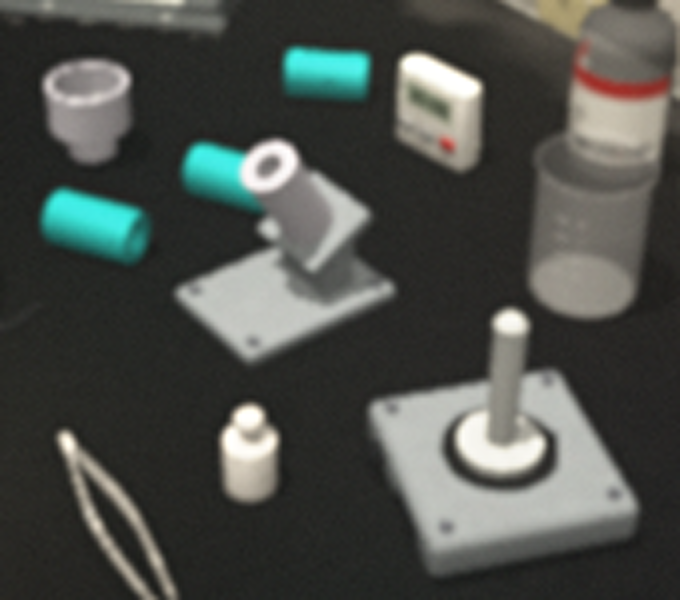

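```bash
cat >> h.py <<'E'
from scipy.optimize import least_squares
def cam(f):
    d=np.load('pics/'+f+'.npz'); T=d['T']
    if 'wrist' in f:
        W=np.eye(4); W[:3,:3]=R.from_rotvec(d['rv']).as_matrix(); W[:3,3]=d['p']; T=np.linalg.inv(W@T)
    return d['K'],T
def proj(f,P):
    K,T=cam(f); P=np.atleast_2d(P); c=P@T[:3,:3].T+T[:3,3]; q=np.c_[c[:,0],-c[:,1],-c[:,2]]@K.T
    return q[:,:2]/q[:,2:]
def ray(f,uv):
    K,T=cam(f); d=np.linalg.inv(K)@[uv[0],uv[1],1]; d=np.array([d[0],-d[1],-d[2]])
    return -T[:3,:3].T@T[:3,3], T[:3,:3].T@d
def atz(f,uv,z):
    o,d=ray(f,uv); return o+d*(z-o[2])/d[2]
def tri(obs):
    s=lambda P:np.concatenate([proj(f,P)[0]-uv for f,uv in obs])
    q=least_squares(s,[550,0,50]); return q.x, np.abs(q.fun).max()
E
python3 - <<'E'
from h import *
def T(x,y): return (190+x/3.3,150+y/3.3)
def S(x,y): return (240+x/4,160+y/4)
t='top0.png';s='side0.png'
print('shaft',tri([(t,T(683,190)),(s,S(511,322))]), atz(t,T(683,190),116),atz(s,S(511,322),116))
print('shoulder',atz(t,T(659,210),38),atz(s,S(500,442),38))
print('sleevetop',tri([(t,T(394,208)),(s,S(271,167))]))
print('jar rim',tri([(t,T(91,233)),(s,S(87,82))]),atz(t,T(91,233),56))
for n,c in dict(tl=(340,152),tr=(445,147),bl=(348,293),br=(453,287)).items(): print(n,atz(t,T(*c),10))
for n,c in dict(tl=(613,127),tr=(747,170),bl=(570,258),br=(707,303)).items(): print(n,atz(t,T(*c),30))
print('weight',atz(t,T(559,349),48)); print('beaker',atz(t,T(512,15),0))
print('turq',atz(t,T(248,174),15),atz(t,T(243,309),15))
E
```

```text
shaft (array([ 586.46342307, -218.48849851,  115.20073188]), np.float64(0.49767272800471574)) [ 585.17242076 -217.60344928  116.        ] [ 586.74671339 -219.4364972   116.        ]
shoulder [ 585.9909809  -215.76227109   38.        ] [ 587.4591728  -219.06296699   38.        ]
sleevetop (array([580.21362218, -20.50189722, 101.86372464]), np.float64(0.4358224759272957))
jar rim (array([574.73640768, 200.12968652,  57.3217188 ]), np.float64(0.521810354143156)) [573.9527075  200.87163106  56.        ]
tl [641.69880051  22.99616699  10.        ]
tr [644.06724715 -58.38850559  10.        ]
bl [532.14614731  17.53512901  10.        ]
br [535.09799252 -61.86640804  10.        ]
tl [ 652.37545104 -186.22101701   30.        ]
tr [ 616.85138932 -285.74352236   30.        ]
bl [ 552.50796434 -148.9041362    30.        ]
br [ 517.00603039 -248.52574101   30.        ]
weight [ 484.23020132 -135.81713721   48.        ]
beaker [ 754.33724005 -114.95147932    0.        ]
turq [624.56671845  93.30518526  15.        ] [521.1120597   95.93479649  15.        ]
```

```bash
cat >> h.py <<'E'
def Rt(yaw,tilt=0):
    """tool: z down (tilted by tilt deg toward +x), y approx world +y rotated by yaw deg"""
    B=np.array([[-1,0,0],[0,1,0],[0,0,-1.]])
    return R.from_euler('z',yaw,degrees=True)*R.from_euler('y',-tilt,degrees=True)*R.from_matrix(B)
def go(pos,Rtgt=None):
    s=r.state(); R0=R.from_rotvec(s['tcp_rot']); d=R0.inv().apply(np.array(pos)-s['ee_pos'])/20
    print('t',round(s['clock'],2),'pos',s['ee_pos'].round(1),'F',s['contact_force'].round(1),'w',round(s['gripper_width'],1))
    print('shift units',d.round(2))
    if Rtgt is not None: print('turn units',((R0.inv()*Rtgt).as_rotvec()/np.deg2rad(6)).round(2))
    return d
E
python3 - <<'E'
from h import *
print(Rt(0,30).as_matrix().round(2))
go([480,-17,250],Rt(2.3,0))
go([480,-17,250],Rt(2.3,30))
E
```

```text
[[-0.87  0.    0.5 ]
 [ 0.    1.    0.  ]
 [-0.5   0.   -0.87]]
t 0.15 pos [235.4 605.3 230.5] F [ 0.7 -0.4  0.5] w 86.0
shift units [-22.67 -24.57  -0.94]
turn units [-0.01 -0.   -3.92]
t 0.15 pos [235.4 605.3 230.5] F [ 0.7 -0.4  0.5] w 86.0
shift units [-22.67 -24.57  -0.94]
turn units [-1.04 -4.93 -3.83]
```

Call:
{"name": "arm_command", "arguments": {
  "commands": [
    [1,[0,0,-1],[0,0,1]],
    [1,[0,0,-1],[0,0,1]],
    [1,[0,0,0],[0,0,1]],
    [1,[0,0,0],[0,0,0.5]]
  ]
}}

```text
clock: 0.55
ee_pos: [235.1, 603.7, 269.2]
tcp_rot: [-1.152, -2.922, 0.011]
contact_force: [0.0, -0.8, -0.1]
gripper_width: 85.5
```

```bash
python3 - <<'E'
from h import *
go([480,-17,250],Rt(2.3,0))
E
```

```text
t 0.55 pos [235.1 603.7 269.2] F [ 0.  -0.8 -0.1] w 85.5
shift units [-30.13 -14.32   1.12]
turn units [-0.07 -0.01 -7.56]
```

Call:
{"name": "arm_command", "arguments": {
  "commands": [
    [1,[-1,-0.5,0],[0,0,-1]],
    [1,[-1,-0.6,0],[0,0,-1]],
    [1,[-1,-0.7,0],[0,0,-1]],
    [1,[-1,-0.8,0],[0,0,-1]],
    [1,[-1,-1,0],[0,0,-1]],
    [1,[-0.8,-1,0],[0,0,-1]],
    [1,[-0.7,-1,0],[0,0,-1]],
    [1,[-0.6,-1,0],[0,0,-0.5]]
  ]
}}

```text
clock: 1.35
ee_pos: [319.4, 422.4, 267.1]
tcp_rot: [0.113, -3.132, 0.013]
contact_force: [0.7, 0.2, 0.7]
gripper_width: 85.6
```

```bash
python3 - <<'E'
from h import *
go([480,-17,250],Rt(2.3,0))
E
```

```text
t 1.35 pos [319.4 422.4 267.1] F [0.7 0.2 0.7] w 85.6
shift units [ -6.43 -22.49   0.98]
turn units [-0.08 -0.07  0.31]
```

Call:
{"name": "arm_command", "arguments": {
  "commands": [
    [1,[-0.3,-1,0],[0,0,0.3]],
    [1,[-0.3,-1,0],[0,0,0]],
    [1,[-0.3,-1,0],[0,0,0]],
    [1,[-0.3,-1,0],[0,0,0]],
    [1,[-0.3,-1,0],[0,0,0]],
    [1,[-0.3,-1,0],[0,0,0]],
    [1,[-0.3,-1,0],[0,0,0]],
    [1,[-0.3,-1,0],[0,0,0]]
  ]
}}

```text
clock: 2.15
ee_pos: [376.1, 255.6, 266.5]
tcp_rot: [0.062, -3.131, 0.017]
contact_force: [0.5, 0.4, 1.4]
gripper_width: 85.6
```

Call:
{"name": "arm_command", "arguments": {
  "commands": [
    [1,[-0.3,-1,0],[0,0,0]],
    [1,[-0.3,-1,0],[0,-1,0]],
    [1,[-0.3,-1,0],[0,-1,0]],
    [1,[-0.2,-1,0],[0,-1,0]],
    [1,[-0.2,-1,0],[0,-1,0]],
    [1,[-0.2,-1,0],[0,-1,0]],
    [1,[0,-1,0],[0,0,0]],
    [1,[0,-1,0],[0,0,0]]
  ]
}}

```text
clock: 2.95
ee_pos: [413.8, 91.1, 271.1]
tcp_rot: [-0.058, 2.611, -0.001]
contact_force: [5.1, 4.0, 5.5]
gripper_width: 85.1
```

```bash
python3 - <<'E'
from h import *
u=np.array([-.5,-.02,.866]); f=np.array([608,-19.2,52]); g=f+23*u
print(g)
go(g+110*u,Rt(2.3,30))
E
```

```text
[596.5   -19.66   71.918]
t 2.95 pos [413.8  91.1 271.1] F [5.1 4.  5.5] w 85.1
shift units [-2.65 -5.84  7.65]
turn units [-0.1   0.06  0.06]
```

Call:
{"name": "arm_command", "arguments": {
  "commands": [
    [1,[-0.4,-1,0.6],[0,0,0]],
    [1,[-0.4,-1,0.6],[0,0,0]],
    [1,[-0.4,-1,0.6],[0,0,0]],
    [1,[-0.4,-1,0.6],[0,0,0]],
    [1,[-0.4,-1,0.6],[0,0,0]],
    [1,[-0.4,-0.8,0.6],[0,0,0]],
    [1,[0,0,0],[0,0,0]]
  ]
}}

```text
clock: 3.65
ee_pos: [499.0, -29.7, 234.9]
tcp_rot: [-0.053, 2.607, -0.006]
contact_force: [0.6, -0.2, -0.0]
gripper_width: 85.4
```

```bash
python3 - <<'E'
from h import *
u=np.array([-.5,-.02,.866]); f=np.array([608,-19.2,52]); g=f+23*u
go(g+110*u,Rt(2.3,30)); snap('wrist','wrist1.png')
print(proj('wrist1.png',[f,f+60*u,g]))
E
```

```text
t 3.65 pos [499.  -29.7 234.9] F [ 0.6 -0.2 -0. ] w 85.4
shift units [-0.12  0.36  4.  ]
turn units [-0.14  0.1   0.04]
[[323.71027008 172.03523643]
 [324.39845264 182.93032094]
 [323.94633107 175.77247794]]
```

View pics/wrist1.png

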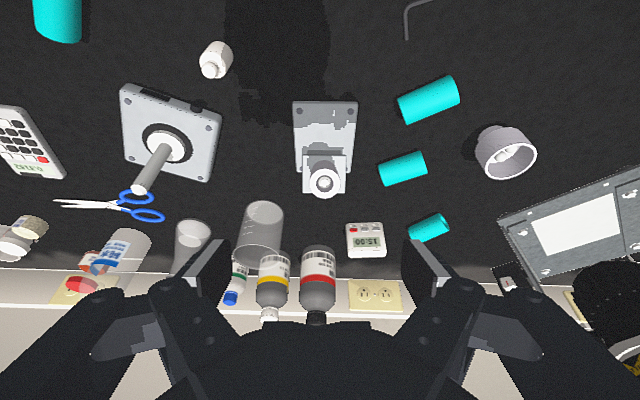

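```bash
python3 - <<'E'
import cv2
from h import *
im=cv2.imread('pics/wrist1.png')
cv2.imwrite('pics/w1c.png',cv2.resize(im[85:215,265:385],None,fx=4.5,fy=4.5,interpolation=cv2.INTER_CUBIC))
print(proj('wrist1.png',[[586,-218,116],[586,-218,38],[574.5,200.3,56],[574.5,200.3,0]]))
E
```

```text
[[135.65905959 189.38873392]
 [164.44126286 145.12554682]
 [509.32257005 159.99204342]
 [489.93141604 133.40070502]]
```

View pics/w1c.png

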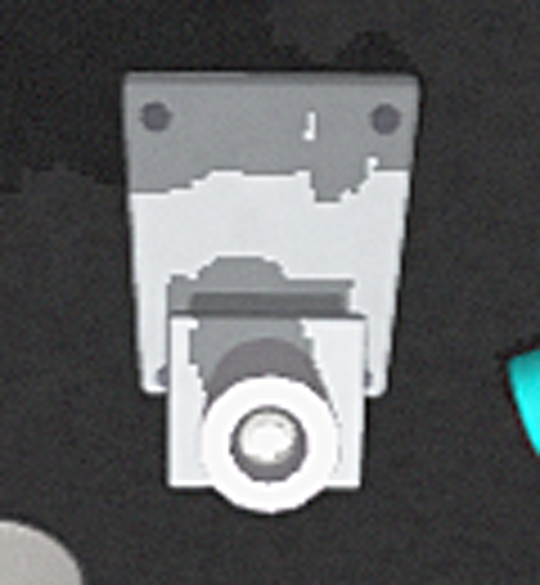

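Call:
{"name": "arm_command", "arguments": {
  "commands": [
    [1,[-0.1,0.36,1],[-0.14,0.1,0]],
    [1,[0,0,1],[0,0,0]],
    [1,[0,0,1],[0,0,0]],
    [1,[0,0,1],[0,0,0]],
    [1,[0,0,0],[0,0,0]]
  ]
}}

```text
clock: 4.2
ee_pos: [529.4, -14.5, 173.2]
tcp_rot: [-0.061, 2.632, 0.033]
contact_force: [0.2, 0.7, 0.3]
gripper_width: 85.6
```

```bash
python3 - <<'E'
from h import *
u=np.array([-.5,-.02,.866]); f=np.array([608,-19.2,52]); g=f+23*u
go(g,Rt(2.3,30)); snap('wrist','wrist2.png')
print(proj('wrist2.png',[f+60*u]))
E
```

```text
t 4.2 pos [529.4 -14.5 173.2] F [0.2 0.7 0.3] w 85.6
shift units [-0.45 -0.49  6.04]
turn units [ 0.15 -0.14  0.02]
[[305.92626039 209.09905723]]
```

View pics/wrist2.png

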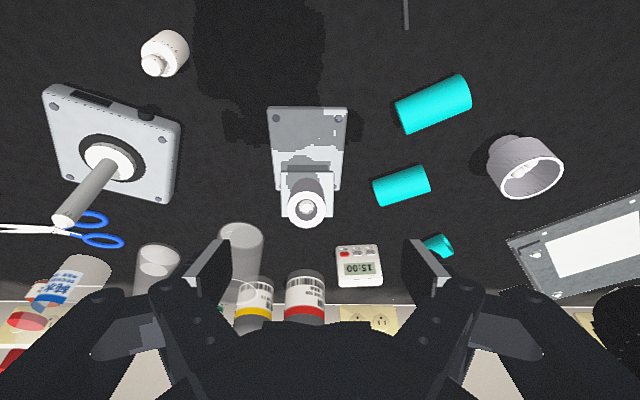

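Call:
{"name": "arm_command", "arguments": {
  "commands": [
    [1,[-0.2,-0.25,1],[0.07,-0.07,0]],
    [1,[-0.2,-0.25,1],[0,0,0]],
    [1,[0,0,1],[0,0,0]],
    [1,[0,0,0.5],[0,0,0]],
    [1,[0,0,0],[0,0,0]]
  ]
}}

```text
clock: 4.75
ee_pos: [558.3, -6.6, 135.6]
tcp_rot: [-0.064, 2.647, 0.061]
contact_force: [-0.5, -0.2, 0.2]
gripper_width: 85.3
```

```bash
python3 - <<'E'
from h import *
u=np.array([-.5,-.02,.866]); f=np.array([608,-19.2,52]); g=f+23*u
go(g,Rt(2.3,30)); snap('wrist','wrist3.png')
print(proj('wrist3.png',[f+60*u]))
E
```

```text
t 4.75 pos [558.3  -6.6 135.6] F [-0.5 -0.2  0.2] w 85.3
shift units [-0.15 -0.86  3.67]
turn units [ 0.34 -0.28 -0.01]
[[293.36463803 221.57319228]]
```

View pics/wrist3.png

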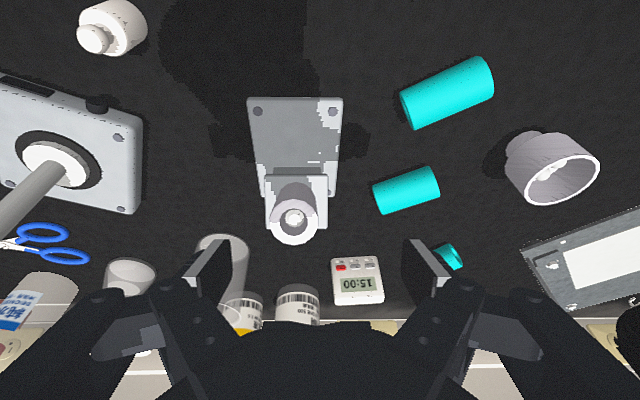

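```bash
python3 - <<'E'
from h import *
s=r.state();print(s['qpos'].round(3),s['dq'].round(3),s['ee_pos'],s['joint_efforts'].round(1))
E
```

```text
[-0.387  0.254  0.43   2.306 -0.99   0.193  2.564] [-0.016 -0.016  0.034  0.015 -0.008 -0.004  0.026] [557.93608493  -6.68055457 135.77455333] [  0.2 -32.9   3.  -20.8  -0.4  -1.3  -0. ]
```

```bash
cat > fk.py <<'E'
from h import *
# data: (q,pos,rv)
D=[([-0.937,0.501,-0.427,1.55,0.221,1.138,-0.21],[235.498,605.839,231.31],None),
([-0.93674462,0.50170438,-0.4268568,1.55119131,0.22081824,1.13830382,-0.21030948],[235.39,605.31,230.46],[-5.79043077e-01,-3.08740534,2.37e-3])]
E
python3 - <<'E'
from h import *
s=r.state()
D=[(np.array([-0.93674462,0.50170438,-0.4268568,1.55119131,0.22081824,1.13830382,-0.21030948]),np.array([235.39,605.31,230.46]),R.from_rotvec([-5.79043077e-01,-3.08740534,2.37e-3]).as_matrix()),
(s['qpos'],s['ee_pos'],R.from_rotvec(s['tcp_rot']).as_matrix())]
def T(a,al,d,th):
    c,s_=np.cos(th),np.sin(th);ca,sa=np.cos(al),np.sin(al)
    return np.array([[c,-s_,0,a],[s_*ca,c*ca,-sa,-d*sa],[s_*sa,c*sa,ca,d*ca],[0,0,0,1]])
h=np.pi/2
xarm=[(0,0,267),(0,-h,0),(0,h,293),(52.5,h,0),(77.5,h,342.5),(0,h,0),(76,-h,97)]
panda=[(0,0,333),(0,-h,0),(0,h,316),(82.5,h,0),(-82.5,-h,384),(0,h,0),(88,h,107)]
def rot(dh,q):
    M=np.eye(4)
    for (a,al,d),t in zip(dh,q): M=M@T(a,al,d,t)
    return M
for n,dh in dict(xarm=xarm,panda=panda).items():
    for i in range(2):
        M=rot(dh,D[i][0]); print(n,M[:3,2].round(3),D[i][2][:,2].round(3), M[:3,3].round(0),D[i][1].round())
# generic relative rotation test
E
```

```text
xarm [-0.01   0.039 -0.999] [-0.001 -0.001 -1.   ] [ 169. -564.  312.] [235. 605. 230.]
xarm [ 0.916 -0.172  0.363] [ 0.472  0.055 -0.88 ] [462.  -1. 855.] [558.  -7. 136.]
panda [ 0.499 -0.679  0.539] [-0.001 -0.001 -1.   ] [ 87. 161. 801.] [235. 605. 230.]
panda [ 0.815 -0.194  0.547] [ 0.472  0.055 -0.88 ] [ -92. -105.  448.] [558.  -7. 136.]
```

```bash
python3 - <<'E'
from h import *
import itertools
s=r.state()
D=[(np.array([-0.93674462,0.50170438,-0.4268568,1.55119131,0.22081824,1.13830382,-0.21030948]),np.array([235.39,605.31,230.46]),R.from_rotvec([-5.79043077e-01,-3.08740534,2.37e-3])),
(s['qpos'],s['ee_pos'],R.from_rotvec(s['tcp_rot']))]
out=[]
for sg in itertools.product([1,-1],repeat=4):
  for ev in itertools.product([1,-1],repeat=3):
    def ori(q):
        M=R.identity()
        for i in range(7): M=M*(R.from_rotvec([0,0,sg[i//2]*q[i]]) if i%2==0 else R.from_rotvec([0,ev[i//2]*q[i],0]))
        return M
    def both(b):
        A=[ (ori(q).inv()*R.from_rotvec([0,0,-b])*Rm) for q,p,Rm in D]
        return A
    for b in np.arange(-180,180,15):
        A=both(np.deg2rad(b)); out.append(((A[0].inv()*A[1]).magnitude(),sg,ev,b,A[0].as_rotvec().round(2)))
out.sort(key=lambda t:t[0])
for o in out[:10]: print(o)
E
```

```text
(1.9134483731476341e-07, (-1, -1, -1, -1), (1, 1, 1), np.int64(0), array([-0.  , -0.  ,  1.57]))
(1.9134483733780864e-07, (-1, -1, -1, -1), (-1, -1, -1), np.int64(-180), array([-0.  ,  0.  , -1.57]))
(0.1280911933037739, (-1, -1, -1, -1), (1, 1, 1), np.int64(-15), array([ 0.  , -0.  ,  1.31]))
(0.12809119330377403, (-1, -1, -1, -1), (-1, -1, -1), np.int64(165), array([-0.  , -0.  , -1.83]))
(0.1280915578075698, (-1, -1, -1, -1), (1, 1, 1), np.int64(15), array([-0.  ,  0.  ,  1.83]))
(0.12809155780756998, (-1, -1, -1, -1), (-1, -1, -1), np.int64(-165), array([ 0.  ,  0.  , -1.31]))
(0.25411839008840326, (-1, -1, -1, -1), (1, 1, 1), np.int64(-30), array([ 0.  , -0.  ,  1.05]))
(0.25411839008840326, (-1, -1, -1, -1), (-1, -1, -1), np.int64(150), array([-0.  , -0.  , -2.09]))
(0.2541187457455605, (-1, -1, -1, -1), (1, 1, 1), np.int64(30), array([-0.  ,  0.  ,  2.09]))
(0.2541187457455605, (-1, -1, -1, -1), (-1, -1, -1), np.int64(-150), array([ 0.  ,  0.  , -1.05]))
```

```bash
python3 - <<'E'
from h import *
s=r.state()
D=[(np.array([-0.93674462,0.50170438,-0.4268568,1.55119131,0.22081824,1.13830382,-0.21030948]),np.array([235.39036709,605.30871777,230.46273627])),
(s['qpos'],s['ee_pos'])]
def frames(q):
    M=R.identity();F=[M]
    for i in range(7):
        M=M*(R.from_rotvec([0,0,-q[i]]) if i%2==0 else R.from_rotvec([0,q[i],0])); F.append(M)
    return F
A=[];b=[]
for q,p in D:
    F=frames(q); z=[0,0,1];x=[1,0,0]
    A.append(np.array([F[0].apply(z),F[2].apply(z),F[4].apply(z),F[6].apply(z),F[3].apply(x)-F[4].apply(x),F[6].apply(x)]).T); b.append(p)
A=np.vstack(A);b=np.concatenate(b)
print(np.linalg.svd(A)[1]); 
print(np.linalg.lstsq(A,b,rcond=None)[0]); x,res,_,_=np.linalg.lstsq(A[:,:4],b,rcond=None); print(x, (A[:,:4]@x-b).round(1))
x,res,_,_=np.linalg.lstsq(A[:,:5],b,rcond=None); print(x, (A[:,:5]@x-b).round(1))
E
```

```text
[2.81469499 2.50636587 0.91332004 0.46871244 0.210514   0.02020471]
[-618.19393951  220.47552039   22.84065572 -483.61862768  405.26887031
   11.30975404]
[329.24681693 523.19564749 460.65811038 365.26154105] [-19.8   9.5  -1.5  -3.7  28.6   1.5]
[-468.48407367  271.50861766   85.32404285 -342.05244398  338.12801115] [-3.   2.2 -3.4 -0.7 -1.8  3.4]
```

Call:
{"name": "arm_command", "arguments": {
  "commands": [
    [1,[0,0,-1],[0,0.3,0]],
    [1,[0,0,-1],[0,1,0]],
    [1,[0,0,0],[0,1,0]],
    [1,[0,0,0],[0,1,0]],
    [1,[0,0,0],[0,0,0]]
  ]
}}

```text
clock: 5.3
ee_pos: [533.8, -9.0, 171.0]
tcp_rot: [-0.078, 2.999, 0.062]
contact_force: [0.3, -1.5, -0.1]
gripper_width: 85.7
```

```bash
cat >> h.py <<'E'
U=np.array([-.5,-.02,.866]); FT=np.array([608,-19.2,52])
def tcp_for(h,Rr): # TCP so that grasp point is h mm from foot on the axis
    return FT+h*U+19*Rr.apply([0,0,1])
import json
def log():
    s=r.state(); open('log.txt','a').write(json.dumps([list(s['qpos']),list(s['ee_pos']),list(s['tcp_rot'])])+'\n'); print('q',s['qpos'].round(2))
E
python3 - <<'E'
from h import *
Rr=Rt(2.3,10); g=tcp_for(42,Rr); print(g); log()
go(g+80*U,Rr)
E
```

```text
[590.29665743 -19.90759256  69.66065269]
q [-0.72  0.35  0.86  2.05 -0.47  0.77  2.03]
t 5.3 pos [533.8  -9.  171. ] F [ 0.3 -1.5 -0.1] w 85.7
shift units [-0.56 -0.73  1.67]
turn units [ 0.37 -0.32  0.08]
```

Call:
{"name": "arm_command", "arguments": {
  "commands": [
    [1,[-0.3,-0.4,0.6],[0.2,-0.2,0]],
    [1,[-0.3,-0.3,0.6],[0.2,-0.2,0]],
    [1,[0,0,0.4],[0,0,0]],
    [1,[0,0,0],[0,0,0]]
  ]
}}

```text
clock: 5.7
ee_pos: [548.7, -22.5, 139.8]
tcp_rot: [-0.069, 2.952, 0.002]
contact_force: [-0.2, -0.2, -0.1]
gripper_width: 85.8
```

```bash
python3 - <<'E'
from h import *
Rr=Rt(2.3,10); g=tcp_for(42,Rr); log()
go(g,Rr); snap('wrist','wrist4.png'); print(proj('wrist4.png',[FT+60*U]))
E
```

```text
q [-0.68  0.4   0.82  2.08 -0.53  0.65  2.09]
t 5.7 pos [548.7 -22.5 139.8] F [-0.2 -0.2 -0.1] w 85.8
shift units [-1.39  0.05  3.84]
turn units [-0.02  0.13  0.06]
[[318.28191057 246.34013803]]
```

View pics/wrist4.png

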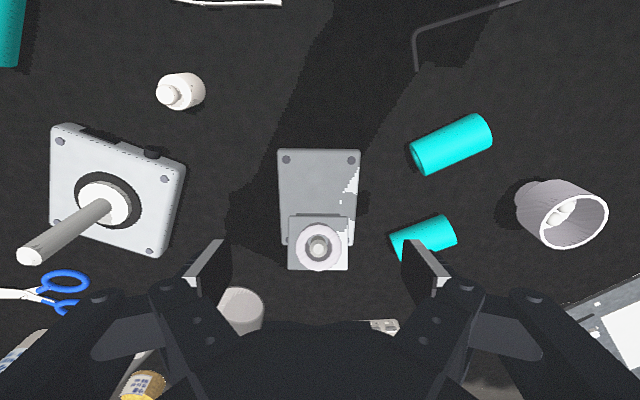

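Call:
{"name": "arm_command", "arguments": {
  "commands": [
    [1,[-0.35,0,1],[0,0,0]],
    [1,[-0.35,0,1],[0,0,0]],
    [1,[-0.35,0,1],[0,0,0]],
    [1,[-0.35,0,0.8],[0,0,0]],
    [1,[0,0,0],[0,0,0]]
  ]
}}

```text
clock: 6.25
ee_pos: [591.2, -20.5, 71.9]
tcp_rot: [-0.064, 2.948, 0.011]
contact_force: [-0.6, -0.4, 0.5]
gripper_width: 85.7
```

```bash
python3 - <<'E'
from h import *
Rr=Rt(2.3,10); g=tcp_for(42,Rr); log()
go(g,Rr); snap('wrist','wrist5.png'); print(proj('wrist5.png',[FT+60*U,FT]))
E
```

```text
q [-0.53  0.57  0.66  2.02 -0.7   0.56  2.21]
t 6.25 pos [591.2 -20.5  71.9] F [-0.6 -0.4  0.5] w 85.7
shift units [0.07 0.03 0.1 ]
turn units [0.03 0.18 0.03]
[[319.6090221  260.60496192]
 [317.97484901 244.99505982]]
```

View pics/wrist5.png

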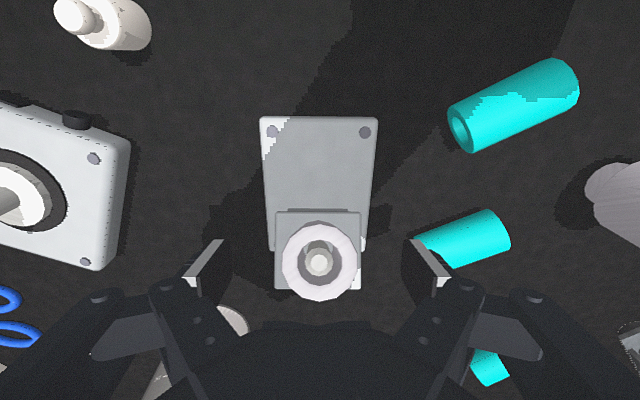

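Call:
{"name": "arm_command", "arguments": {
  "commands": [
    [0,[0,0,0],[0,0,0]],
    [0,[0,0,0],[0,0,0]],
    [0,[0,0,0],[0,0,0]],
    [0,[0,0,0],[0,0,0]],
    [0,[0,0,0],[0,0,0]],
    [0,[0,0,0],[0,0,0]],
    [0,[0,0,0],[0,0,0]]
  ]
}}

```text
clock: 7.0
ee_pos: [590.2, -20.4, 76.4]
tcp_rot: [-0.063, 2.944, 0.014]
contact_force: [-0.0, -0.4, -1.5]
gripper_width: 31.3
```

```bash
python3 - <<'E'
from h import *
Rr=Rt(2.3,10); s=r.state(); print(s['gripper_width'],s['contact_force'],s['moment'])
go(s['ee_pos']+70*U,Rr); snap('wrist','wrist6.png'); snap('side','side6.png')
im=cv2.imread('pics/side6.png')[160:310,240:410];w=cv2.imread('pics/wrist6.png')
cv2.imwrite('pics/c6.png',np.hstack([cv2.resize(im,(453,400),interpolation=cv2.INTER_CUBIC),w[100:300,250:400].repeat(2,0).repeat(2,1)]))
E
```

```text
31.330859968216412 [-0.04240867 -0.41840172 -1.45653088] [-0.03908537  0.26889515 -0.03032614]
t 7.0 pos [590.2 -20.4  76.4] F [-0.  -0.4 -1.5] w 31.3
shift units [ 1.13  0.02 -3.31]
turn units [0.05 0.21 0.02]
```

View pics/c6.png

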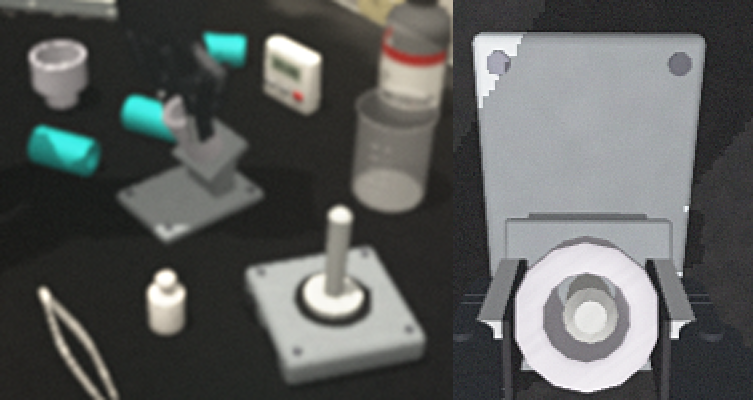

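Call:
{"name": "arm_command", "arguments": {
  "commands": [
    [0,[0.16,0,-0.47],[0,0,0]],
    [0,[0.16,0,-0.47],[0,0,0]],
    [0,[0.2,0,-0.6],[0,0,0]],
    [0,[0.2,0,-0.6],[0,0,0]]
  ]
}}

```text
clock: 7.5
ee_pos: [566.4, -22.0, 117.5]
tcp_rot: [-0.062, 2.945, 0.013]
contact_force: [0.8, -0.7, -1.5]
gripper_width: 31.8
```

```bash
python3 - <<'E'
from h import *
Rr=Rt(2.3,10); s=r.state(); print(s['gripper_width'],s['contact_force'],s['moment']); log()
go(np.array([590.2,-20.4,76.4])+70*U,Rr); snap('wrist','wrist7.png'); 
E
```

```text
31.822504035335626 [ 0.78772092 -0.67136993 -1.48112679] [-0.01684428  0.19251439 -0.09122155]
q [-0.62  0.46  0.76  2.06 -0.6   0.62  2.15]
t 7.5 pos [566.4 -22.  117.5] F [ 0.8 -0.7 -1.5] w 31.8
shift units [ 0.36  0.04 -1.07]
turn units [0.05 0.2  0.01]
```

View pics/wrist7.png

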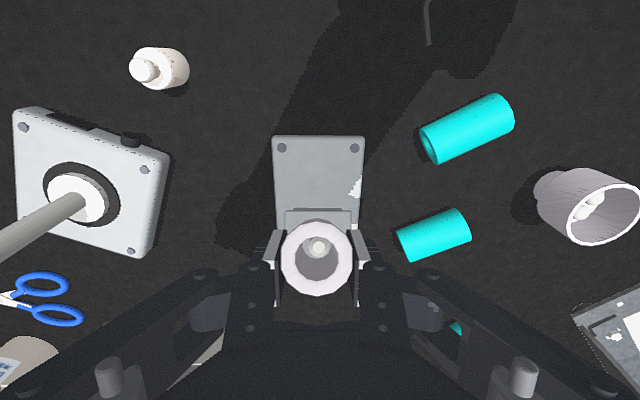

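Call:
{"name": "arm_command", "arguments": {
  "commands": [
    [0,[0.3,0,-0.95],[0,0,0]],
    [0,[0.3,0,-0.95],[0,0,0]],
    [0,[0,0,-1],[0,0.8,0]],
    [0,[0,-0.3,-1],[0,1,0]],
    [0,[0,-0.6,-0.8],[0,1,0]],
    [0,[0,-1,-0.6],[0,1,0]],
    [0,[0,-1,-0.5],[0,0.8,0]],
    [0,[0,-1,0],[0,0,0]]
  ]
}}

```text
clock: 8.35
ee_pos: [539.9, -99.0, 238.2]
tcp_rot: [0.071, -2.834, -0.007]
contact_force: [1.2, 0.5, -1.2]
gripper_width: 31.3
```

```bash
python3 - <<'E'
from h import *
Rg=R.from_rotvec([-0.062,2.945,0.013]); ut=Rg.inv().apply(U); ut/=np.linalg.norm(ut); print('u in tool',ut)
s=r.state();log(); print('w',s['gripper_width'])
Rn=R.from_rotvec(s['tcp_rot']); un=Rn.apply(ut); print('u world',un)
c=np.cross(un,[0,0,1]); print('turn needed tool units', (Rn.inv().apply(c)/np.deg2rad(6)).round(2))
go([586,-218,220])
snap('wrist','wrist8.png');snap('side','side8.png');snap('top','top8.png')
E
```

```text
u in tool [ 0.32205929  0.00530927 -0.94670461]
q [-0.47  0.63  0.87  1.58 -0.36  1.45  2.08]
w 31.260114986793756
u world [-0.02068303 -0.00801357  0.99975397]
turn needed tool units [0.06 0.2  0.02]
t 8.35 pos [539.9 -99.  238.2] F [ 1.2  0.5 -1.2] w 31.3
shift units [-2.18 -6.06  0.19]
```

View pics/wrist8.png

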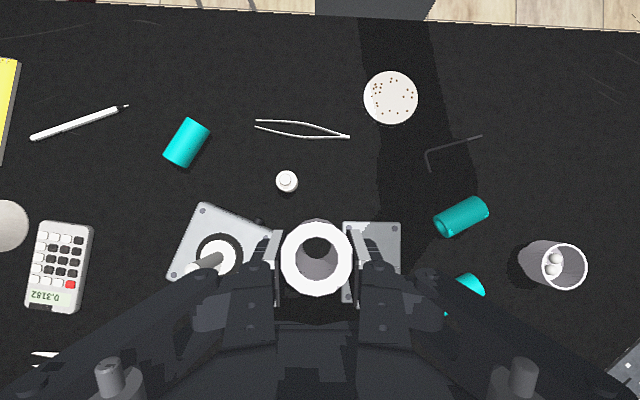

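View pics/side8.png

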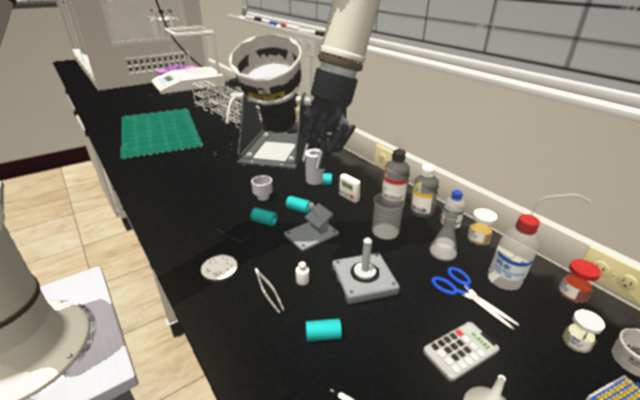

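```bash
python3 - <<'E'
from h import *
Rg=R.from_rotvec([-0.062,2.945,0.013]); ut=Rg.inv().apply(U); ut/=np.linalg.norm(ut)
pg=np.array([590.2,-20.4,76.4])
top=Rg.inv().apply(FT+60*U-pg); foot=top-60*ut; print('tool top',top,'foot',foot)
d=np.load('pics/wrist8.png.npz'); Rn=R.from_rotvec(d['rv']); p=d['p']
im=cv2.imread('pics/wrist8.png'); x0,y0=250,190;k=6
big=cv2.resize(im[y0:y0+110,x0:x0+130],None,fx=k,fy=k,interpolation=cv2.INTER_CUBIC)
e1=np.cross(ut,[0,1,0]);e1/=np.linalg.norm(e1);e2=np.cross(ut,e1)
th=np.linspace(0,2*np.pi,60)
for c,rad,col in [(top,17,(0,0,255)),(top,9.5,(0,255,0)),(foot,9.5,(255,0,0)),(foot,17,(255,0,255))]:
    P=c+rad*(np.outer(np.cos(th),e1)+np.outer(np.sin(th),e2)); q=proj('wrist8.png',Rn.apply(P)+p)
    cv2.polylines(big,[((q-[x0,y0]+.5)*k).astype(int)],True,col,1)
cv2.imwrite('pics/w8c.png',big)
E
```

```text
tool top [  6.58723988   0.64697393 -29.4037973 ] foot [-12.73631771   0.32841779  27.39847945]
```

View pics/w8c.png

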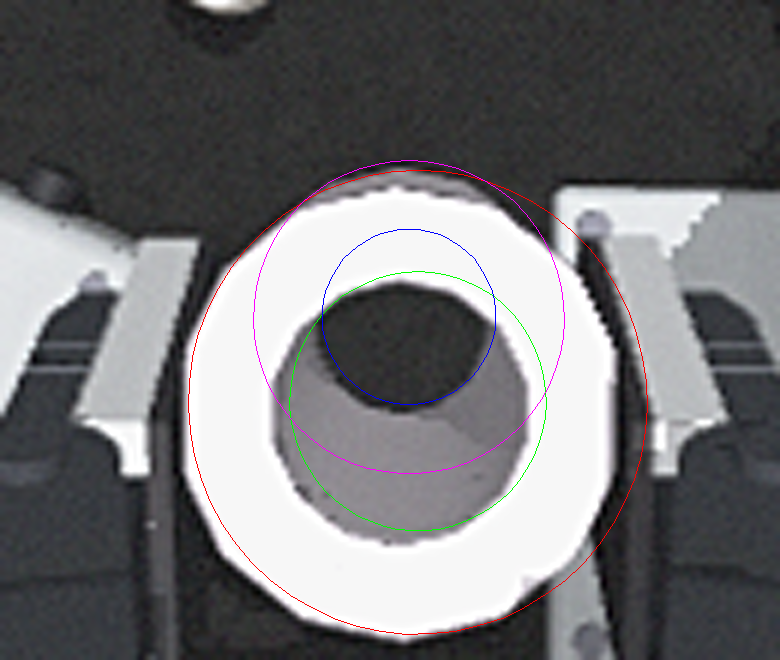

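```bash
cat >> h.py <<'E'
TH=np.linspace(0,2*np.pi,361)
def circ(f,c,ax,rad):
    d=np.load('pics/'+f+'.npz'); ax=ax/np.linalg.norm(ax)
    e1=np.cross(ax,[0,1,0]);e1/=np.linalg.norm(e1);e2=np.cross(ax,e1)
    P=c+rad*(np.outer(np.cos(TH),e1)+np.outer(np.sin(TH),e2)); return proj(f,R.from_rotvec(d['rv']).apply(P)+d['p'])
def ext(q): return np.array([q[:,0].min(),q[:,0].max(),q[:,1].min(),q[:,1].max()])
E
cat > fit8.py <<'E'
from h import *
f='wrist8.png'
px=lambda *a: np.array([250+a[0]/6-.5,250+a[1]/6-.5,190+a[2]/6-.5,190+a[3]/6-.5])
def model(p):
    top=p[:3]; ax=np.array([p[3],p[4],-1]); ax/=np.linalg.norm(ax); foot=top-60*ax; return top,ax,foot
def res(p):
    top,ax,foot=model(p)
    a=ext(circ(f,top,ax,17))-px(183,617,188,640); b=ext(circ(f,top,ax,9.5))-px(272,528,280,545)
    c=ext(circ(f,foot,ax,9.5))-px(318,497,0,411); d=ext(circ(f,foot,ax,17))[2]-px(0,0,172,0)[2]
    return np.r_[a,b,c[[0,1,3]]*[.5,.5,1],d]
s=least_squares(res,[6,0,-29,.34,0]); top,ax,foot=model(s.x)
if __name__=='__main__':
    print(s.x,s.fun.round(2)); print('top',top,'axis',ax,'foot',foot, 'tilt deg',np.degrees(np.arctan2(ax[0],-ax[2])))
    st=r.state(); Rn=R.from_rotvec(st['tcp_rot']); print('world axis',Rn.apply(ax),'foot w',Rn.apply(foot)+st['ee_pos'])
E
python3 fit8.py
```

```text
[ 4.10145291e+00 -7.05771597e-01 -2.64668718e+01  3.38906833e-01
 -1.56826545e-02] [-1.    1.04  0.02 -0.09  0.53 -0.58  1.08 -1.05  0.36 -0.35  0.07  0.02]
top [  4.10145291  -0.7057716  -26.46687177] axis [ 0.32093914 -0.01485121 -0.94698337] foot [-15.15489529   0.18530119  30.35213071] tilt deg 18.72187089685458
world axis [-0.01987168 -0.02786257  0.99941423] foot w [ 542.64658538 -100.09695942  204.51481454]
```

```bash
python3 - <<'E'
from h import *
im=[]
for f,(x,y) in {'wrist1.png':(145,170),'wrist2.png':(85,190),'wrist4.png':(60,225),'wrist8.png':(215,250)}.items():
    a=cv2.imread('pics/'+f); x0=max(0,x-50);y0=y-40; print(f,x0,y0)
    im.append(cv2.resize(a[y0:y0+75,x0:x0+100],None,fx=4,fy=4,interpolation=cv2.INTER_CUBIC))
cv2.imwrite('pics/sh.png',np.vstack([np.hstack(im[:2]),np.hstack(im[2:])]))
E
```

```text
wrist1.png 95 130
wrist2.png 35 150
wrist4.png 10 185
wrist8.png 165 210
```

View pics/sh.png

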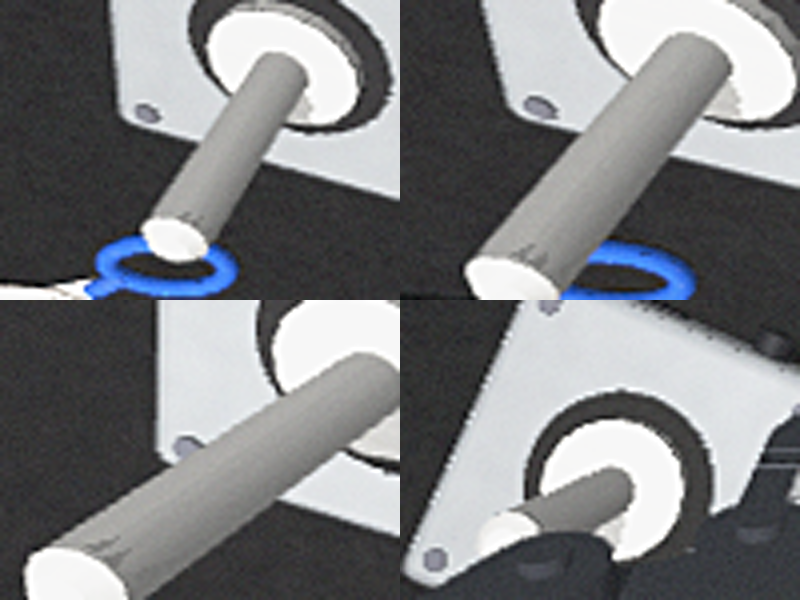

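```bash
python3 - <<'E'
from h import *
for f,c in [('wrist2.png',(63,222)),('wrist4.png',(30,258))]:
    a=cv2.imread('pics/'+f); x0=max(0,c[0]-35);y0=c[1]-35; print(x0,y0)
    cv2.imwrite('pics/z_'+f,cv2.resize(a[y0:y0+60,x0:x0+70],None,fx=5,fy=5,interpolation=cv2.INTER_CUBIC))
print('w1 top',atz('wrist1.png',(138.3,189.3),115),'sh',atz('wrist1.png',(165.2,146.4),38)); print('w8 sh',atz('wrist8.png',(217.8,257),38))
a=cv2.imread('pics/z_wrist2.png');b=cv2.imread('pics/z_wrist4.png');cv2.imwrite('pics/z.png',np.hstack([a,b]))
E
```

```text
28 187
0 223
w1 top [ 586.75608218 -216.01656677  115.        ] sh [ 587.91401667 -217.72293368   38.        ]
w8 sh [ 588.84920152 -217.41685927   38.        ]
```

View pics/z.png

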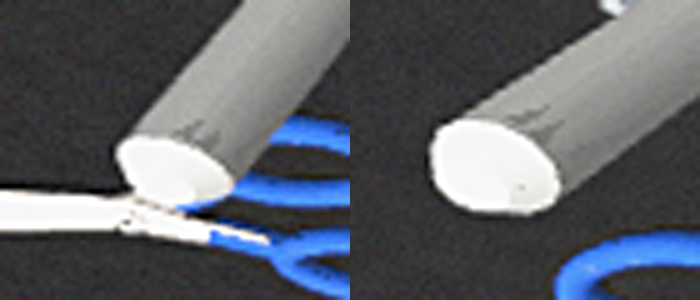

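```bash
python3 - <<'E'
from h import *
print(atz('wrist2.png',(62.5,221),114),atz('wrist4.png',(28.5,255.7),114))
from fit8 import ax,foot
s=r.state(); Rn=R.from_rotvec(s['tcp_rot']); un=Rn.apply(ax); c=np.cross(un,[0,0,1]); print('turn', (Rn.inv().apply(c)/np.deg2rad(6)).round(2))
Rg=R.from_rotvec(c)*Rn
go([586.8,-217.2,146]-Rg.apply(foot),Rg)
E
```

```text
[ 588.56737644 -217.13856816  114.        ] [ 587.95135003 -216.79151293  114.        ]
turn [0.25 0.2  0.08]
t 8.5 pos [ 537.4 -100.9  238. ] F [-1.3 -0.  -1.4] w 31.7
shift units [-2.76 -5.93  2.12]
turn units [0.25 0.2  0.08]
```

Call:
{"name": "arm_command", "arguments": {
  "commands": [
    [0,[-0.45,-1,0.2],[0.25,0.2,0]],
    [0,[-0.45,-1,0.3],[0,0,0]],
    [0,[-0.45,-1,0.4],[0,0,0]],
    [0,[-0.45,-1,0.4],[0,0,0]],
    [0,[-0.45,-1,0.4],[0,0,0]],
    [0,[-0.4,-0.9,0.3],[0,0,0]],
    [0,[0,0,0],[0,0,0]]
  ]
}}

```text
clock: 9.2
ee_pos: [581.5, -208.5, 182.9]
tcp_rot: [0.082, -2.816, 0.019]
contact_force: [-0.2, -0.9, -1.4]
gripper_width: 31.5
```

```bash
cat > al.py <<'E'
from h import *
from fit8 import ax,foot
def al(t,f=foot,a=ax):
    s=r.state(); Rn=R.from_rotvec(s['tcp_rot']); un=Rn.apply(a); c=np.cross(un,[0,0,1]); Rg=R.from_rotvec(c)*Rn
    print('axis',un.round(3),'foot',(Rn.apply(f)+s['ee_pos']).round(1)); log()
    go(np.array(t)-Rg.apply(f),Rg)
E
python3 - <<'E'
from al import *
al([587.8,-217,130])
for c in ['wrist','side','top']: snap(c,c+'9.png')
a=cv2.imread('pics/side9.png')[190:310,310:410];b=cv2.imread('pics/top9.png')[160:260,340:440]
cv2.imwrite('pics/c9.png',np.hstack([cv2.resize(a,None,fx=3.8,fy=3.8,interpolation=2),cv2.resize(b,(400,456),interpolation=2)]))
E
```

```text
axis [-0.002 -0.011  1.   ] foot [ 586.2 -208.1  149.3]
q [-0.25  0.8   0.82  1.43 -0.39  1.42  2.23]
t 9.2 pos [ 581.5 -208.5  182.9] F [-0.2 -0.9 -1.4] w 31.5
shift units [-0.36 -0.43  0.9 ]
turn units [0.1  0.02 0.03]
```

View pics/c9.png

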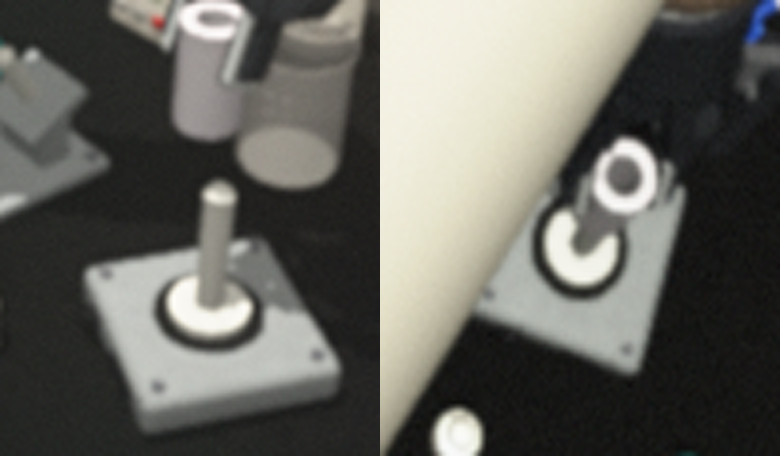

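View pics/wrist9.png

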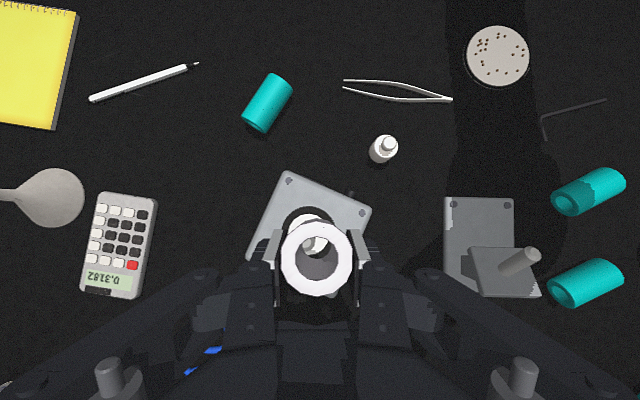

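Call:
{"name": "arm_command", "arguments": {
  "commands": [
    [0,[-0.15,-0.25,0.5],[0.1,0,0]],
    [0,[-0.15,-0.2,0.4],[0,0,0]],
    [0,[0,0,0],[0,0,0]]
  ]
}}

```text
clock: 9.65
ee_pos: [584.2, -211.1, 164.8]
tcp_rot: [0.096, -2.82, 0.03]
contact_force: [-0.2, -0.6, -1.7]
gripper_width: 31.3
```

```bash
python3 - <<'E'
from al import *
al([587.8,-217,120])
snap('wrist','wrist10.png')
im=cv2.imread('pics/wrist10.png'); x0,y0=260,190;k=6
big=cv2.resize(im[y0:y0+100,x0:x0+120],None,fx=k,fy=k,interpolation=2)
def dr(q,col): cv2.polylines(big,[((q-[x0,y0]+.5)*k).astype(int)],True,col,1)
dr(circ('wrist10.png',foot,ax,9.5),(255,0,0))
for z,rad in [(112.5,8),(116,4.5)]:
    P=np.array([587.8,-217,z])+rad*np.c_[np.cos(TH),np.sin(TH),0*TH]; dr(proj('wrist10.png',P),(0,255,0))
cv2.imwrite('pics/c10.png',big)
E
```

```text
axis [-0.007 -0.005  1.   ] foot [ 589.  -210.9  131.3]
q [-0.24  0.82  0.81  1.44 -0.4   1.39  2.24]
t 9.65 pos [ 584.2 -211.1  164.8] F [-0.2 -0.6 -1.7] w 31.3
shift units [-0.11 -0.29  0.56]
turn units [0.04 0.07 0.01]
```

View pics/c10.png

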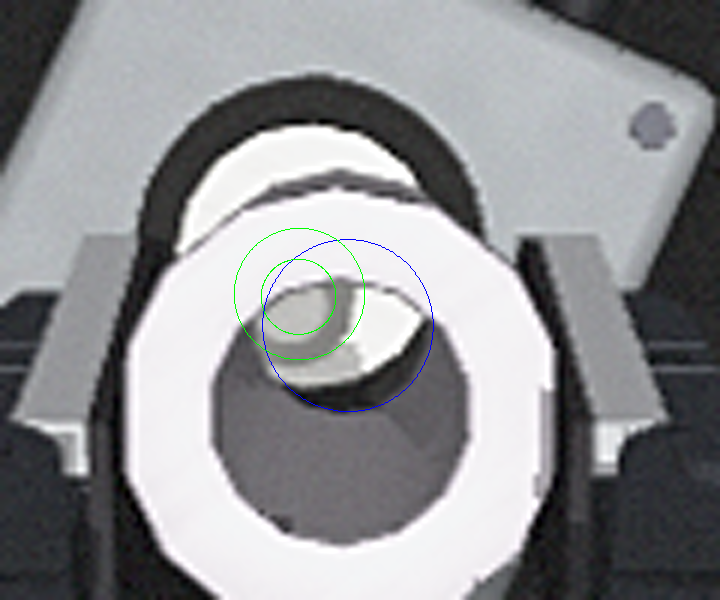

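Call:
{"name": "arm_command", "arguments": {
  "commands": [
    [0,[-0.1,-0.3,0.1],[0.05,0.05,0]],
    [0,[0,-0.1,0.1],[0,0,0]]
  ]
}}

```text
clock: 9.9
ee_pos: [586.3, -218.5, 161.0]
tcp_rot: [0.1, -2.816, 0.038]
contact_force: [-0.1, -0.5, -1.6]
gripper_width: 31.8
```

```bash
python3 - <<'E'
from al import *
al([587.8,-217,120])
E
```

```text
axis [-0.002  0.     1.   ] foot [ 591.  -218.4  127.4]
q [-0.23  0.83  0.81  1.43 -0.39  1.39  2.24]
t 9.9 pos [ 586.3 -218.5  161. ] F [-0.1 -0.5 -1.6] w 31.8
shift units [0.02 0.09 0.4 ]
turn units [-0.    0.02 -0.  ]
```

Call:
{"name": "arm_command", "arguments": {
  "commands": [
    [0,[0,0.1,0.35],[0,0,0]],
    [0,[0,0,0],[0,0,0]]
  ]
}}

```text
clock: 10.1
ee_pos: [583.5, -217.4, 153.5]
tcp_rot: [0.098, -2.815, 0.038]
contact_force: [0.5, 0.6, -1.2]
gripper_width: 31.8
```

```bash
python3 - <<'E'
from al import *
al([587.8,-217,110])
snap('wrist','wrist11.png')
im=cv2.imread('pics/wrist11.png'); x0,y0=260,190;k=6
big=cv2.resize(im[y0:y0+100,x0:x0+120],None,fx=k,fy=k,interpolation=2)
def dr(q,col): cv2.polylines(big,[((q-[x0,y0]+.5)*k).astype(int)],True,col,1)
dr(circ('wrist11.png',foot,ax,9.5),(255,0,0))
for z,rad in [(112.5,8),(116,4.5)]:
    P=np.array([587.8,-217,z])+rad*np.c_[np.cos(TH),np.sin(TH),0*TH]; dr(proj('wrist11.png',P),(0,255,0))
cv2.imwrite('pics/c11.png',big)
E
```

```text
axis [-0.002  0.     1.   ] foot [ 588.2 -217.4  119.9]
q [-0.23  0.84  0.81  1.44 -0.4   1.37  2.24]
t 10.1 pos [ 583.5 -217.4  153.5] F [ 0.5  0.6 -1.2] w 31.8
shift units [-0.15  0.03  0.47]
turn units [-0.    0.02 -0.  ]
```

View pics/c11.png

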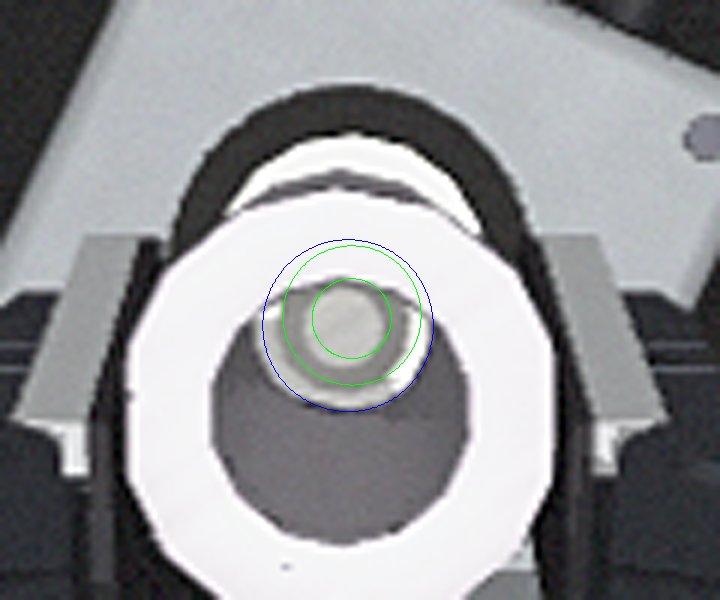

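Call:
{"name": "arm_command", "arguments": {
  "commands": [
    [0,[-0.1,0,0.3],[0,0,0]],
    [0,[-0.1,0,0.3],[0,0,0]]
  ]
}}

```text
clock: 10.35
ee_pos: [584.4, -218.4, 141.8]
tcp_rot: [0.098, -2.818, 0.04]
contact_force: [0.5, 0.4, -1.4]
gripper_width: 31.4
```

```bash
python3 - <<'E'
from al import *
al([587.8,-217,100])
E
```

```text
axis [-0.005  0.002  1.   ] foot [ 589.2 -218.4  108.2]
q [-0.23  0.85  0.8   1.45 -0.41  1.35  2.25]
t 10.35 pos [ 584.4 -218.4  141.8] F [ 0.5  0.4 -1.4] w 31.4
shift units [-0.08  0.08  0.4 ]
turn units [-0.02  0.04 -0.01]
```

Call:
{"name": "arm_command", "arguments": {
  "commands": [
    [0,[-0.08,0.08,0.35],[0,0.04,0]],
    [0,[-0.1,0.03,0.35],[0,0,0]],
    [0,[-0.1,0.03,0.35],[0,0,0]]
  ]
}}

```text
clock: 10.65
ee_pos: [583.5, -216.5, 118.4]
tcp_rot: [0.098, -2.815, 0.042]
contact_force: [2.5, -1.6, 0.2]
gripper_width: 31.6
```

```bash
python3 - <<'E'
from al import *
al([587.8,-217,70])
E
```

```text
axis [-0.002  0.003  1.   ] foot [ 588.2 -216.6   84.8]
q [-0.23  0.87  0.79  1.46 -0.42  1.32  2.25]
t 10.65 pos [ 583.5 -216.5  118.4] F [ 2.5 -1.6  0.2] w 31.6
shift units [-0.22 -0.01  0.71]
turn units [-0.03  0.02 -0.01]
```

Call:
{"name": "arm_command", "arguments": {
  "commands": [
    [0,[-0.15,-0.02,0.4],[0,0,0]],
    [0,[-0.13,0,0.4],[0,0,0]],
    [0,[-0.13,0,0.4],[0,0,0]]
  ]
}}

```text
clock: 10.95
ee_pos: [583.6, -217.1, 90.5]
tcp_rot: [0.099, -2.815, 0.042]
contact_force: [1.7, -1.4, -0.5]
gripper_width: 31.2
```

```bash
python3 - <<'E'
from al import *
al([587.8,-217,40])
E
```

```text
axis [-0.001  0.003  1.   ] foot [ 588.2 -217.2   56.9]
q [-0.22  0.91  0.77  1.47 -0.44  1.28  2.25]
t 10.95 pos [ 583.6 -217.1   90.5] F [ 1.7 -1.4 -0.5] w 31.2
shift units [-0.25  0.02  0.81]
turn units [-0.03  0.01 -0.01]
```

Call:
{"name": "arm_command", "arguments": {
  "commands": [
    [0,[-0.13,0,0.38],[0,0,0]],
    [0,[-0.06,0,0.2],[0,0,0]],
    [0,[-0.04,0,0.12],[0,0,0]]
  ]
}}

```text
clock: 11.25
ee_pos: [583.4, -217.5, 73.3]
tcp_rot: [0.099, -2.814, 0.042]
contact_force: [1.1, -0.5, -0.6]
gripper_width: 31.3
```

```bash
python3 - <<'E'
from al import *
al([587.8,-217,38])
E
```

```text
axis [-0.001  0.003  1.   ] foot [ 588.  -217.6   39.7]
q [-0.22  0.93  0.76  1.48 -0.45  1.26  2.25]
t 11.25 pos [ 583.4 -217.5   73.3] F [ 1.1 -0.5 -0.6] w 31.3
shift units [-0.02  0.03  0.08]
turn units [-0.03  0.01 -0.01]
```

Call:
{"name": "arm_command", "arguments": {
  "commands": [
    [0,[-0.02,0,0.08],[0,0,0]],
    [0,[-0.02,0,0.08],[0,0,0]],
    [0,[0,0,0.05],[0,0,0]]
  ]
}}

```text
clock: 11.55
ee_pos: [583.4, -217.5, 69.1]
tcp_rot: [0.099, -2.815, 0.042]
contact_force: [1.4, 0.4, -0.5]
gripper_width: 31.7
```

```bash
python3 - <<'E'
from al import *
al([587.8,-217,38])
E
```

```text
axis [-0.002  0.003  1.   ] foot [ 588.1 -217.5   35.5]
q [-0.21  0.93  0.76  1.48 -0.45  1.25  2.25]
t 11.55 pos [ 583.4 -217.5   69.1] F [ 1.4  0.4 -0.5] w 31.7
shift units [ 0.05  0.02 -0.12]
turn units [-0.03  0.02 -0.01]
```

Call:
{"name": "arm_command", "arguments": {
  "commands": [
    [0,[-0.02,0,0.06],[0,0,0]],
    [0,[-0.02,0,0.06],[0,0,0]]
  ]
}}

```text
clock: 11.75
ee_pos: [583.4, -217.6, 68.7]
tcp_rot: [0.099, -2.815, 0.042]
contact_force: [-0.2, 1.2, 7.9]
gripper_width: 31.5
```

```bash
python3 - <<'E'
from al import *
al([587.8,-217,38])
snap('wrist','wrist12.png'); snap('side','side12.png')
a=cv2.imread('pics/side12.png')[190:310,310:410];cv2.imwrite('pics/c12.png',np.hstack([cv2.resize(a,None,fx=4,fy=4,interpolation=2),cv2.resize(cv2.imread('pics/wrist12.png')[150:350,220:420],(390,480))]))
E
```

```text
axis [-0.002  0.003  1.   ] foot [ 588.1 -217.6   35.1]
q [-0.21  0.93  0.76  1.48 -0.45  1.25  2.25]
t 11.75 pos [ 583.4 -217.6   68.7] F [-0.2  1.2  7.9] w 31.5
shift units [ 0.06  0.03 -0.13]
turn units [-0.02  0.01 -0.01]
```

View pics/c12.png

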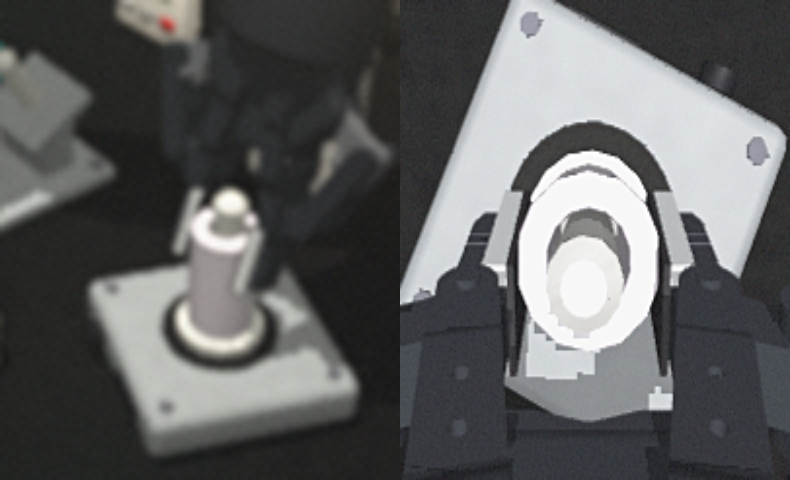

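Call:
{"name": "arm_command", "arguments": {
  "commands": [
    [1,[0,0,0],[0,0,0]],
    [1,[0,0,0],[0,0,0]],
    [1,[0,0,0],[0,0,0]],
    [1,[0,0,0],[0,0,0]],
    [1,[0,0,0],[0,0,0]]
  ]
}}

```text
clock: 12.35
ee_pos: [582.5, -217.3, 69.0]
tcp_rot: [0.098, -2.814, 0.04]
contact_force: [0.1, -0.3, -0.7]
gripper_width: 85.3
```

```bash
python3 - <<'E'
from al import *
al([587.8,-217,38])
snap('wrist','wrist13.png')
E
```

```text
axis [-0.     0.002  1.   ] foot [ 587.1 -217.4   35.4]
q [-0.21  0.93  0.76  1.48 -0.45  1.25  2.25]
t 12.35 pos [ 582.5 -217.3   69. ] F [ 0.1 -0.3 -0.7] w 85.3
shift units [ 0.01  0.01 -0.14]
turn units [-0.02  0.   -0.01]
```

View pics/wrist13.png

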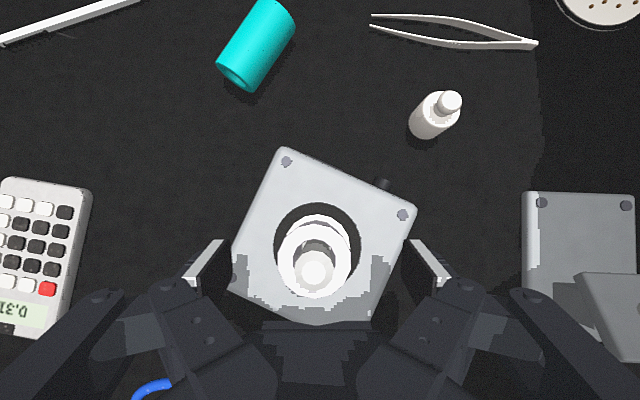

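Call:
{"name": "arm_command", "arguments": {
  "commands": [
    [1,[0,0,-0.5],[0,0,0]],
    [1,[0,0,-1],[0,0,0]],
    [1,[0,0,-1],[0,0,0]],
    [1,[0,0,-1],[0,0,0]],
    [1,[0,0,-1],[0,0,0]],
    [1,[0,0,-1],[0,-0.5,0]],
    [1,[0,0.5,-0.5],[0,-1,0]],
    [1,[0,1,0],[0,-1,0]]
  ]
}}

```text
clock: 13.2
ee_pos: [622.9, -185.4, 189.1]
tcp_rot: [0.11, -3.082, 0.037]
contact_force: [0.4, -0.6, -0.1]
gripper_width: 85.4
```

```bash
python3 - <<'E'
from h import *
log(); go([574.5,200.3,190],Rt(0,0))
E
```

```text
q [-0.32  0.67  0.82  1.58 -0.47  1.16  2.24]
t 13.2 pos [ 622.9 -185.4  189.1] F [ 0.4 -0.6 -0.1] w 85.4
shift units [ 1.05 19.4  -0.41]
turn units [-0.23 -0.55  0.68]
```

Call:
{"name": "arm_command", "arguments": {
  "commands": [
    [1,[0.05,1,0],[0,-0.3,0.4]],
    [1,[0.05,1,0],[0,-0.2,0.3]],
    [1,[0.05,1,0],[0,0,0]],
    [1,[0.05,1,0],[0,0,0]],
    [1,[0.05,1,0],[0,0,0]],
    [1,[0.05,1,0],[0,0,0]],
    [1,[0.05,1,0],[0,0,0]],
    [1,[0.05,1,0],[0,0,0]]
  ]
}}

```text
clock: 14.0
ee_pos: [613.0, -23.0, 195.9]
tcp_rot: [0.021, 3.131, -0.031]
contact_force: [-0.4, 0.4, 0.1]
gripper_width: 85.4
```

Call:
{"name": "arm_command", "arguments": {
  "commands": [
    [1,[0.05,1,0],[0,0,0]],
    [1,[0.05,1,0],[0,0,0]],
    [1,[0.05,1,0],[0,0,0]],
    [1,[0.05,1,0],[0,0,0]],
    [1,[0.05,1,0],[0,0,0]],
    [1,[0.05,1,0],[0,0,0]],
    [1,[0.05,1,0],[0,0,0]]
  ]
}}

```text
clock: 14.7
ee_pos: [609.3, 122.8, 199.4]
tcp_rot: [0.022, 3.126, -0.027]
contact_force: [-0.5, -0.2, -0.2]
gripper_width: 85.5
```

```bash
python3 - <<'E'
from h import *
log(); go([574.5,200.3,190],Rt(0,0))
snap('side','side14.png'); snap('wrist','wrist14.png')
print(proj('wrist14.png',[574.5,200.3,56]))
a=cv2.imread('pics/side14.png')[160:310,240:410];cv2.imwrite('pics/c14.png',cv2.resize(a,None,fx=4,fy=4,interpolation=2))
E
```

```text
q [-0.87  0.58  0.86  1.7  -0.47  1.07  1.7 ]
t 14.7 pos [609.3 122.8 199.4] F [-0.5 -0.2 -0.2] w 85.5
shift units [1.8  3.86 0.38]
turn units [-0.16  0.15 -0.13]
[[390.98582612 147.22532114]]
```

View pics/c14.png

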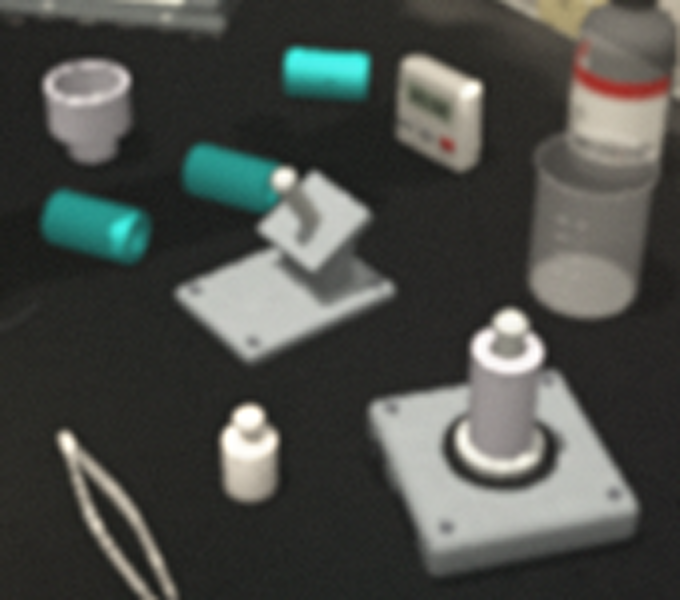

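View pics/wrist14.png

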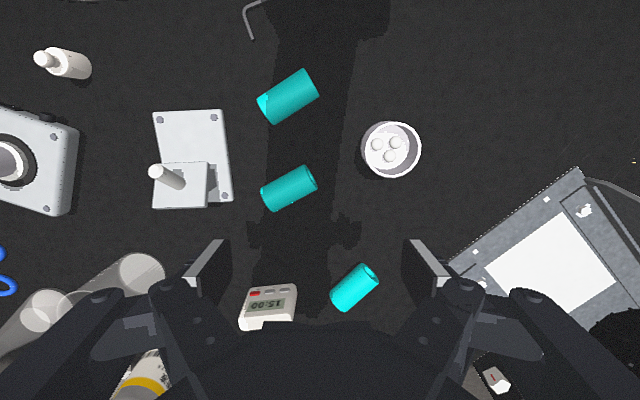

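```bash
python3 - <<'E'
from h import *
im=cv2.imread('pics/wrist14.png'); x0,y0=345,105;k=8
big=cv2.resize(im[y0:y0+90,x0:x0+95],None,fx=k,fy=k,interpolation=2)
for z,rad,c in [(56,28,(0,0,255)),(56,25,(0,255,0)),(22,28,(255,0,0))]:
    P=np.array([574,200.3,z])+rad*np.c_[np.cos(TH),np.sin(TH),0*TH]; q=proj('wrist14.png',P); cv2.polylines(big,[((q-[x0,y0]+.5)*k).astype(int)],True,c,1)
cv2.imwrite('pics/c14b.png',big); print(atz('wrist14.png',(391,150),56))
E
```

```text
[577.25116603 200.49339956  56.        ]
```

View pics/c14b.png

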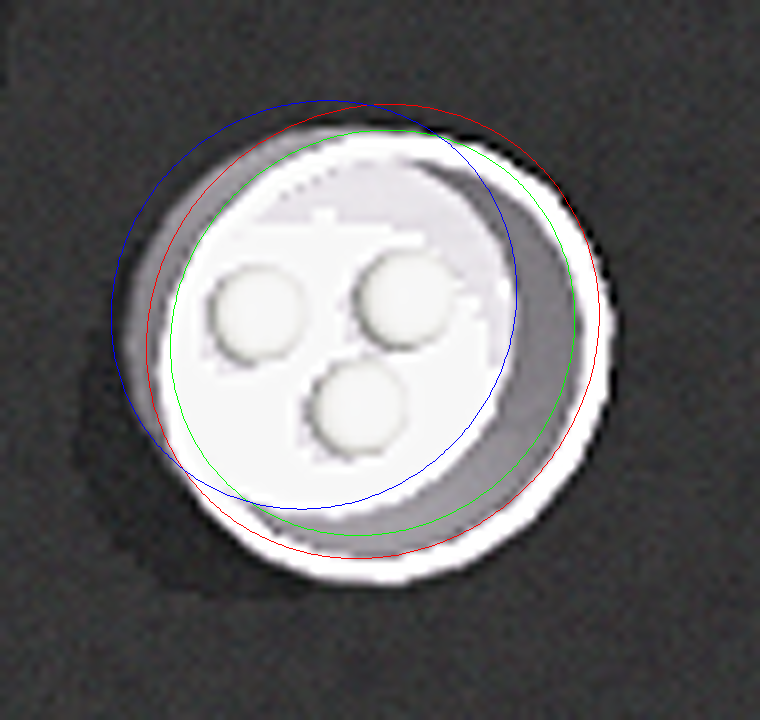

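Call:
{"name": "arm_command", "arguments": {
  "commands": [
    [1,[0.45,1,0.5],[-0.1,0.1,-0.1]],
    [1,[0.45,1,0.5],[0,0,0]],
    [1,[0.45,1,0.5],[0,0,0]],
    [1,[0.3,0.8,0.5],[0,0,0]],
    [1,[0,0,0],[0,0,0]]
  ]
}}

```text
clock: 15.3
ee_pos: [575.3, 202.7, 157.4]
tcp_rot: [0.001, 3.137, -0.006]
contact_force: [-0.0, 0.4, 0.1]
gripper_width: 85.4
```

```bash
python3 - <<'E'
from h import *
log(); go([577,201.5,20],Rt(0,0)); snap('wrist','wrist15.png')
im=cv2.imread('pics/wrist15.png')
for z,rad,c in [(56,28,(0,0,255)),(56,25,(0,255,0))]:
    P=np.array([577,201.5,z])+rad*np.c_[np.cos(TH),np.sin(TH),0*TH]; q=proj('wrist15.png',P); cv2.polylines(im,[(q+.5).astype(int)],True,c,1)
cv2.imwrite('pics/c15.png',im)
E
```

```text
q [-0.98  0.61  0.82  1.76 -0.51  1.    1.61]
t 15.3 pos [575.3 202.7 157.4] F [-0.   0.4  0.1] w 85.4
shift units [-0.05 -0.04  6.87]
turn units [-0.04  0.04 -0.01]
```

View pics/c15.png

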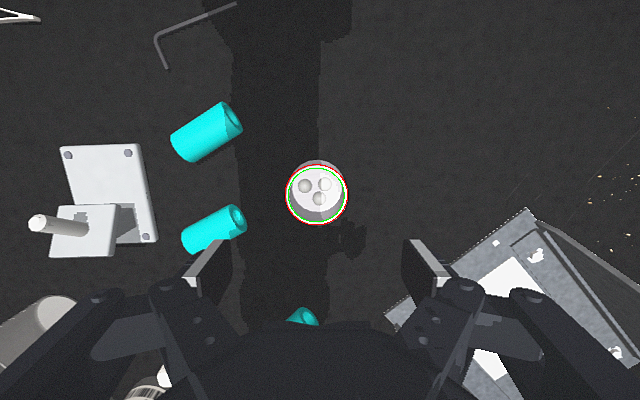

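```bash
python3 - <<'E'
from h import *
for p in [(385,312),(533,208)]: print(atz('wrist15.png',p,10),atz('wrist15.png',p,25))
E
```

```text
[735.33445517 284.37848937  10.        ] [723.65377292 280.15709367  25.        ]
[603.82468666 434.82961014  10.        ] [598.93395645 422.84030561  25.        ]
```

Call:
{"name": "arm_command", "arguments": {
  "commands": [
    [1,[-0.05,-0.05,1],[0,0,0]],
    [1,[0,0,1],[0,0,0]],
    [1,[0,0,1],[0,0,0]],
    [1,[0,0,0],[0,0,0]]
  ]
}}

```text
clock: 15.75
ee_pos: [582.2, 193.9, 100.0]
tcp_rot: [0.012, 3.129, -0.009]
contact_force: [-0.3, -0.5, -0.0]
gripper_width: 85.7
```

```bash
python3 - <<'E'
from h import *
log(); go([577,201.5,20],Rt(0,0))
E
```

```text
q [-0.92  0.68  0.77  1.79 -0.58  0.9   1.66]
t 15.75 pos [582.2 193.9 100. ] F [-0.3 -0.5 -0. ] w 85.7
shift units [0.32 0.4  4.  ]
turn units [-0.06  0.12 -0.07]
```

Call:
{"name": "arm_command", "arguments": {
  "commands": [
    [1,[0.25,0.3,0.6],[-0.05,0.1,-0.05]],
    [1,[0.15,0.2,0.6],[0,0,0]],
    [1,[0,0,0],[0,0,0]]
  ]
}}

```text
clock: 16.05
ee_pos: [576.5, 202.3, 76.8]
tcp_rot: [0.008, 3.137, -0.0]
contact_force: [1.0, -0.5, 0.2]
gripper_width: 85.9
```

```bash
python3 - <<'E'
from h import *
log(); go([577,201.5,20],Rt(0,0))
E
```

```text
q [-0.92  0.71  0.74  1.8  -0.61  0.87  1.67]
t 16.05 pos [576.5 202.3  76.8] F [ 1.  -0.5  0.2] w 85.9
shift units [-0.01 -0.04  2.84]
turn units [-0.    0.05 -0.05]
```

Call:
{"name": "arm_command", "arguments": {
  "commands": [
    [1,[0.08,0.1,0.7],[0,0.02,0]],
    [1,[0.08,0.1,0.7],[0,0.02,0]],
    [1,[0.05,0.05,0.6],[0,0,0]],
    [1,[0,0,0.2],[0,0,0]]
  ]
}}

```text
clock: 16.45
ee_pos: [572.8, 208.8, 30.4]
tcp_rot: [0.006, 3.139, 0.002]
contact_force: [-0.5, 0.0, -0.8]
gripper_width: 85.5
```

```bash
python3 - <<'E'
from h import *
log(); go([577,201.5,20],Rt(0,0)); snap('wrist','wrist16.png')
E
```

```text
q [-0.89  0.77  0.69  1.81 -0.66  0.8   1.7 ]
t 16.45 pos [572.8 208.8  30.4] F [-0.5  0.  -0.8] w 85.5
shift units [-0.21 -0.36  0.52]
turn units [ 0.01  0.02 -0.04]
```

View pics/wrist16.png

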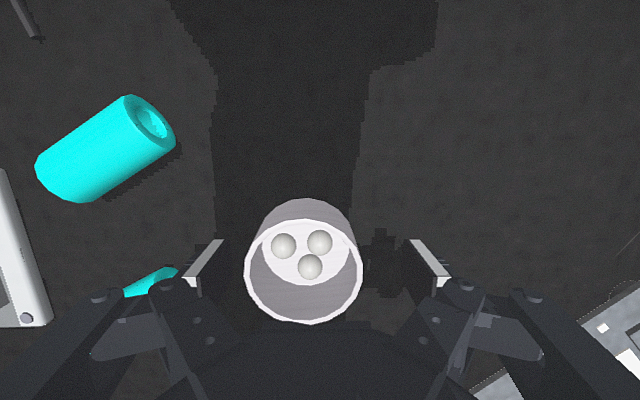

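Call:
{"name": "arm_command", "arguments": {
  "commands": [
    [1,[-0.15,-0.25,0.25],[0,0,0]],
    [1,[-0.05,-0.1,0.22],[0,0,0]],
    [1,[0,0,0],[0,0,0]]
  ]
}}

```text
clock: 16.8
ee_pos: [577.6, 200.4, 20.1]
tcp_rot: [0.007, 3.139, 0.0]
contact_force: [0.1, 0.3, 0.5]
gripper_width: 85.5
```

```bash
python3 - <<'E'
from h import *
log(); go([577,201.5,20],Rt(0,0)); snap('wrist','wrist17.png')
im=cv2.imread('pics/wrist17.png')
for z,rad,c in [(56,28,(0,0,255)),(56,25,(0,255,0))]:
    P=np.array([577,201.5,z])+rad*np.c_[np.cos(TH),np.sin(TH),0*TH]; q=proj('wrist17.png',P); cv2.polylines(im,[(q+.5).astype(int)],True,c,1)
cv2.imwrite('pics/c17.png',im)
E
```

```text
q [-0.87  0.78  0.68  1.81 -0.67  0.79  1.72]
t 16.8 pos [577.6 200.4  20.1] F [0.1 0.3 0.5] w 85.5
shift units [0.03 0.06 0.01]
turn units [ 0.    0.03 -0.04]
```

View pics/c17.png

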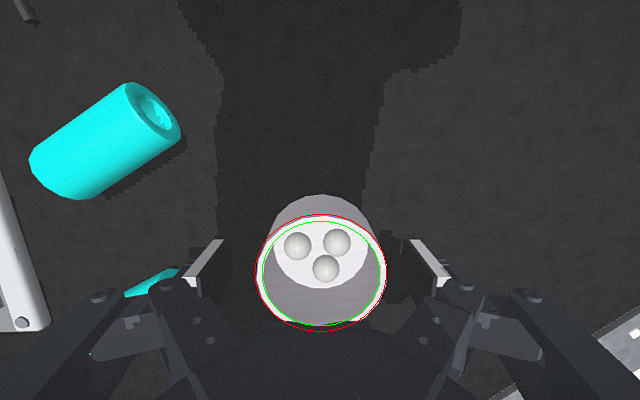

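Call:
{"name": "arm_command", "arguments": {
  "commands": [
    [0,[0,0,0],[0,0,0]],
    [0,[0,0,0],[0,0,0]],
    [0,[0,0,0],[0,0,0]],
    [0,[0,0,0],[0,0,0]],
    [0,[0,0,0],[0,0,0]]
  ]
}}

```text
clock: 17.35
ee_pos: [578.7, 200.8, 21.8]
tcp_rot: [0.008, 3.137, 0.003]
contact_force: [-0.4, -0.0, -1.0]
gripper_width: 55.2
```

```bash
python3 - <<'E'
from h import *
log(); go([577,201.5,20],Rt(0,0)); snap('wrist','wrist18.png'); s=r.state(); print(s['moment'])
im=cv2.imread('pics/wrist18.png')
cv2.imwrite('pics/c18.png',cv2.resize(im[180:350,220:420],None,fx=3.5,fy=3.5,interpolation=2))
E
```

```text
q [-0.87  0.78  0.68  1.81 -0.67  0.79  1.72]
t 17.35 pos [578.7 200.8  21.8] F [-0.4 -0.  -1. ] w 55.2
shift units [0.09 0.03 0.09]
turn units [ 0.02  0.05 -0.05]
[ 0.02343274  0.02254995 -0.00847879]
```

View pics/c18.png

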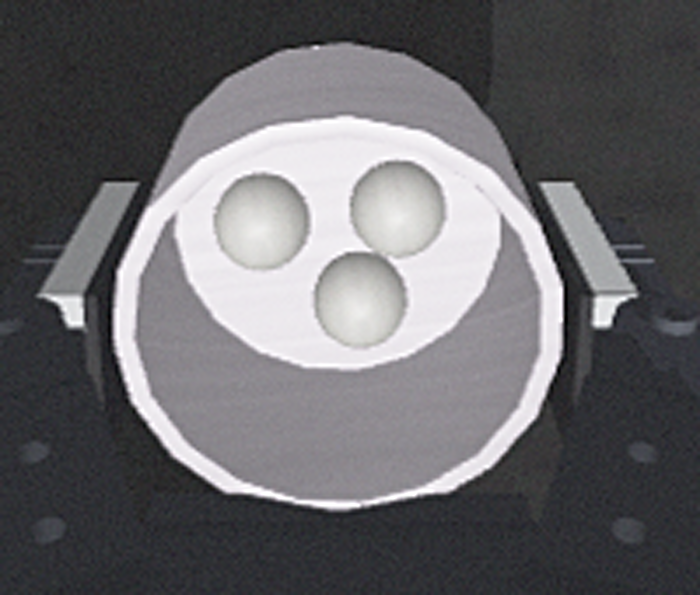

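```bash
cat > fitj.py <<'E'
from h import *
f='wrist18.png'; d=np.load('pics/'+f+'.npz'); Rn=R.from_rotvec(d['rv'])
obs=np.array([220+113/3.5-.5,220+563/3.5-.5,180+117/3.5-.5,180+510/3.5-.5])
def res(p): 
    P=np.array([p[0],p[1],56])+28*np.c_[np.cos(TH),np.sin(TH),0*TH]; return ext(proj(f,P))-obs
s=least_squares(res,[577,201]); 
foot=Rn.inv().apply(np.array([s.x[0],s.x[1],0])-d['p']); ax=Rn.inv().apply([0,0,1])
if __name__=='__main__': print(s.x,s.fun.round(2),foot,ax)
E
python3 fitj.py
cat > alj.py <<'E'
from al import al; from h import *
import fitj
def a(t): al(t,fitj.foot,fitj.ax)
E
python3 -c "
from alj import *
a([577,200,60])"
```

```text
[577.50517653 200.13882686] [-0.65  0.65 -1.48  2.  ] [ 1.28914353 -0.7221776  21.79051237] [-0.00491763  0.00161759 -0.9999866 ]
axis [ 0. -0.  1.] foot [ 5.774e+02  2.002e+02 -1.000e-01]
q [-0.87  0.78  0.68  1.81 -0.67  0.79  1.72]
t 17.4 pos [578.6 200.9  21.7] F [-0.4  0.  -1.8] w 55.0
shift units [ 0.01 -0.   -3.  ]
turn units [ 0. -0. -0.]
```

Lift slowly and check.

Call:
{"name": "arm_command", "arguments": {
  "commands": [
    [0,[0,0,-0.2],[0,0,0]],
    [0,[0,0,-0.5],[0,0,0]],
    [0,[0,0,-0.7],[0,0,0]],
    [0,[0,0,-0.7],[0,0,0]],
    [0,[0,0,-0.5],[0,0,0]]
  ]
}}

```text
clock: 17.9
ee_pos: [577.2, 200.3, 76.6]
tcp_rot: [0.008, 3.139, 0.0]
contact_force: [0.1, 0.6, -2.0]
gripper_width: 55.0
```

```bash
python3 - <<'E'
from alj import *
a([588,-217,165]); snap('wrist','wrist19.png')
im=cv2.imread('pics/wrist19.png')
cv2.imwrite('pics/c19.png',cv2.resize(im[180:350,220:420],None,fx=3.5,fy=3.5,interpolation=2))
E
```

```text
axis [0.003 0.001 1.   ] foot [576.  199.6  54.9]
q [-0.91  0.71  0.74  1.8  -0.61  0.88  1.68]
t 17.9 pos [577.2 200.3  76.6] F [ 0.1  0.6 -2. ] w 55.0
shift units [ -0.71 -20.83  -5.51]
turn units [-0.01 -0.03  0.  ]
```

View pics/c19.png

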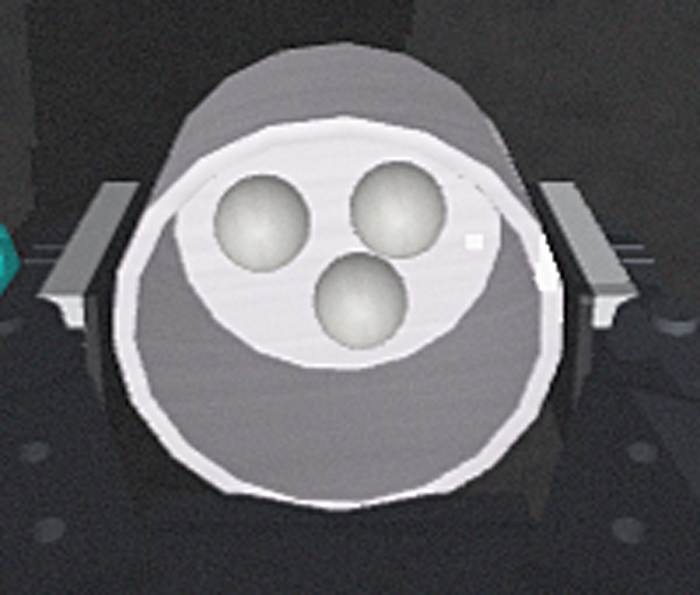

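Call:
{"name": "arm_command", "arguments": {
  "commands": [
    [0,[0,0,-0.7],[0,0,0]],
    [0,[0,-0.2,-0.8],[0,0,0]],
    [0,[0,-0.3,-0.8],[0,0,0]],
    [0,[0,-0.4,-0.8],[0,0,0]],
    [0,[0,-0.5,-0.8],[0,0,0]],
    [0,[0,-0.6,-0.7],[0,0,0]],
    [0,[0,-0.7,-0.5],[0,0,0]],
    [0,[0,-0.8,-0.3],[0,0,0]]
  ]
}}

```text
clock: 18.75
ee_pos: [577.5, 125.9, 197.1]
tcp_rot: [0.005, 3.135, 0.005]
contact_force: [0.2, 0.7, -1.4]
gripper_width: 54.9
```

```bash
python3 - <<'E'
from alj import *
a([588,-217,165])
E
```

```text
axis [-0.001 -0.002  1.   ] foot [576.4 125.2 175.3]
q [-0.9   0.52  0.87  1.78 -0.46  1.05  1.7 ]
t 18.75 pos [577.5 125.9 197.1] F [ 0.2  0.7 -1.4] w 54.9
shift units [ -0.64 -17.11   0.46]
turn units [ 0.01  0.01 -0.  ]
```

Call:
{"name": "arm_command", "arguments": {
  "commands": [
    [0,[-0.04,-0.8,0],[0,0,0]],
    [0,[-0.04,-0.8,0],[0,0,0]],
    [0,[-0.04,-0.8,0],[0,0,0]],
    [0,[-0.04,-0.8,0],[0,0,0]],
    [0,[-0.04,-0.8,0],[0,0,0]],
    [0,[-0.04,-0.8,0],[0,0,0]],
    [0,[-0.04,-0.8,0],[0,0,0]],
    [0,[-0.04,-0.8,0],[0,0,0]]
  ]
}}

```text
clock: 19.55
ee_pos: [580.2, -17.0, 193.3]
tcp_rot: [-0.013, -3.141, -0.001]
contact_force: [0.5, -0.4, -1.3]
gripper_width: 54.8
```

```bash
python3 - <<'E'
from alj import *
a([588,-217,160])
E
```

```text
axis [0.005 0.001 1.   ] foot [578.9 -17.7 171.5]
q [-0.67  0.52  0.88  1.8  -0.46  1.04  1.94]
t 19.55 pos [580.2 -17.  193.3] F [ 0.5 -0.4 -1.3] w 54.8
shift units [-0.53 -9.96  0.57]
turn units [-0.01 -0.05 -0.  ]
```

Call:
{"name": "arm_command", "arguments": {
  "commands": [
    [0,[-0.05,-0.8,0],[0,0,0]],
    [0,[-0.05,-0.8,0],[0,0,0]],
    [0,[-0.05,-0.8,0],[0,0,0]],
    [0,[-0.05,-0.8,0],[0,-0.05,0]],
    [0,[-0.05,-0.8,0],[0,0,0]],
    [0,[-0.05,-0.8,0],[0,0,0]],
    [0,[-0.05,-0.8,0],[0,0,0]],
    [0,[-0.05,-0.8,0],[0,0,0]]
  ]
}}

```text
clock: 20.35
ee_pos: [580.6, -158.9, 186.3]
tcp_rot: [-0.021, -3.134, 0.002]
contact_force: [-0.4, -0.3, -1.9]
gripper_width: 55.1
```

```bash
python3 - <<'E'
from alj import *
a([588,-217,150])
E
```

```text
axis [0.012 0.003 1.   ] foot [ 579.1 -159.6  164.5]
q [-0.4   0.57  0.86  1.75 -0.49  1.06  2.19]
t 20.35 pos [ 580.6 -158.9  186.3] F [-0.4 -0.3 -1.9] w 55.1
shift units [-0.47 -2.86  0.72]
turn units [-0.03 -0.12 -0.  ]
```

Call:
{"name": "arm_command", "arguments": {
  "commands": [
    [0,[-0.12,-0.8,0],[0,-0.1,0]],
    [0,[-0.12,-0.7,0],[0,0,0]],
    [0,[-0.12,-0.5,0],[0,0,0]],
    [0,[-0.1,-0.4,0],[0,0,0]],
    [0,[0,-0.2,0],[0,0,0]],
    [0,[0,0,0],[0,0,0]]
  ]
}}

```text
clock: 20.95
ee_pos: [584.7, -220.3, 182.3]
tcp_rot: [-0.031, -3.138, 0.004]
contact_force: [-0.0, 0.0, -2.3]
gripper_width: 55.0
```

```bash
python3 - <<'E'
from alj import *
a([588,-217,135])
for c in ['wrist','side','top']: snap(c,c+'20.png')
a=cv2.imread('pics/side20.png')[170:290,310:410];b=cv2.imread('pics/top20.png')[160:260,340:440]
cv2.imwrite('pics/c20.png',np.hstack([cv2.resize(a,None,fx=3.8,fy=3.8,interpolation=2),cv2.resize(b,(400,456),interpolation=2)]))
print('shaft axis px side',proj('side20.png',[[587.8,-217,116],[587.8,-217,98]]),'top',proj('top20.png',[587.8,-217,116]))
E
```

```text
axis [0.009 0.004 1.   ] foot [ 583.3 -221.1  160.6]
q [-0.28  0.61  0.85  1.69 -0.51  1.08  2.28]
t 20.95 pos [ 584.7 -220.3  182.3] F [-0.   0.  -2.3] w 55.0
shift units [-0.23  0.21  1.28]
turn units [-0.04 -0.08  0.  ]
shaft axis px side [[367.31718372 239.65385842]
 [366.62800219 246.92857366]] top [[396.62624262 206.43824615]]
```

View pics/c20.png

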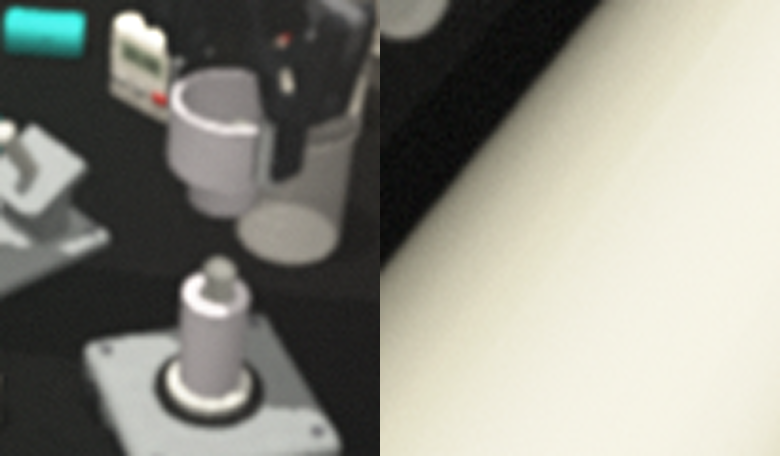

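View pics/wrist20.png

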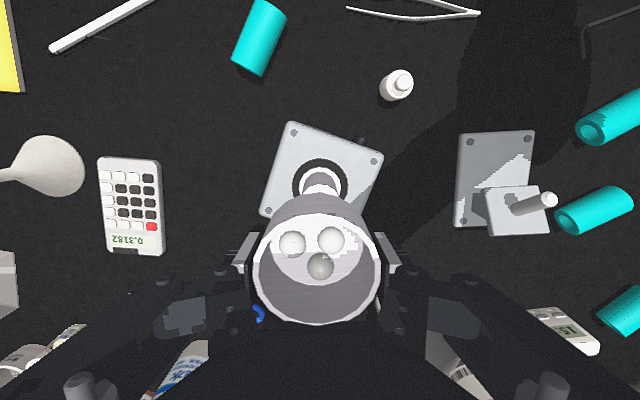

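Call:
{"name": "arm_command", "arguments": {
  "commands": [
    [0,[-0.1,0.1,0.4],[-0.04,-0.08,0]],
    [0,[-0.08,0.08,0.4],[0,0,0]],
    [0,[-0.05,0.03,0.3],[0,0,0]],
    [0,[0,0,0],[0,0,0]]
  ]
}}

```text
clock: 21.5
ee_pos: [590.9, -211.0, 158.2]
tcp_rot: [0.022, 3.136, 0.008]
contact_force: [0.2, 0.0, -1.6]
gripper_width: 55.2
```

```bash
python3 - <<'E'
from alj import *
a([588,-217,123])
E
```

```text
axis [-0.001 -0.003  1.   ] foot [ 589.7 -211.6  136.4]
q [-0.27  0.64  0.82  1.71 -0.54  1.03  2.29]
t 21.5 pos [ 590.9 -211.   158.2] F [ 0.2  0.  -1.6] w 55.2
shift units [ 0.08 -0.27  0.67]
turn units [ 0.03  0.01 -0.  ]
```

Call:
{"name": "arm_command", "arguments": {
  "commands": [
    [0,[0.05,-0.15,0.3],[0.02,0,0]],
    [0,[0.03,-0.1,0.25],[0,0,0]]
  ]
}}

```text
clock: 21.7
ee_pos: [589.7, -215.7, 146.6]
tcp_rot: [0.02, 3.135, 0.004]
contact_force: [0.8, -0.1, -1.5]
gripper_width: 55.5
```

```bash
python3 - <<'E'
from alj import *
a([588,-217,123])
E
```

```text
axis [-0.001 -0.001  1.   ] foot [ 588.6 -216.3  124.8]
q [-0.26  0.65  0.81  1.72 -0.55  1.01  2.31]
t 21.7 pos [ 589.7 -215.7  146.6] F [ 0.8 -0.1 -1.5] w 55.5
shift units [ 0.03 -0.03  0.09]
turn units [ 0.01  0.01 -0.  ]
```

```bash
python3 - <<'E'
from alj import *
for c in ['wrist','side']: snap(c,c+'21.png')
s=r.state(); Rn=R.from_rotvec(s['tcp_rot']); fw=Rn.apply(fitj.foot)+s['ee_pos']; print(fw)
im=cv2.imread('pics/side21.png'); x0,y0=330,190;k=6
big=cv2.resize(im[y0:y0+90,x0:x0+70],None,fx=k,fy=k,interpolation=2)
for c,z,rad,col in [(fw,fw[2],17,(0,0,255)),(fw,fw[2],9.5,(0,255,0)),((587.8,-217),116,4.5,(255,0,0)),((587.8,-217),112.5,8,(255,0,0)),((587.8,-217),98,17,(255,0,255)),(fw,fw[2]+22,28,(0,0,255))]:
    P=np.array([c[0],c[1],z])+rad*np.c_[np.cos(TH),np.sin(TH),0*TH]; q=proj('side21.png',P); cv2.polylines(big,[((q-[x0,y0]+.5)*k).astype(int)],True,col,1)
cv2.imwrite('pics/c21.png',np.hstack([big,cv2.resize(cv2.imread('pics/wrist21.png')[120:350,220:420],(330,540))[:540]]))
E
```

```text
[ 588.04318253 -216.63139828  124.5480969 ]
```

View pics/c21.png

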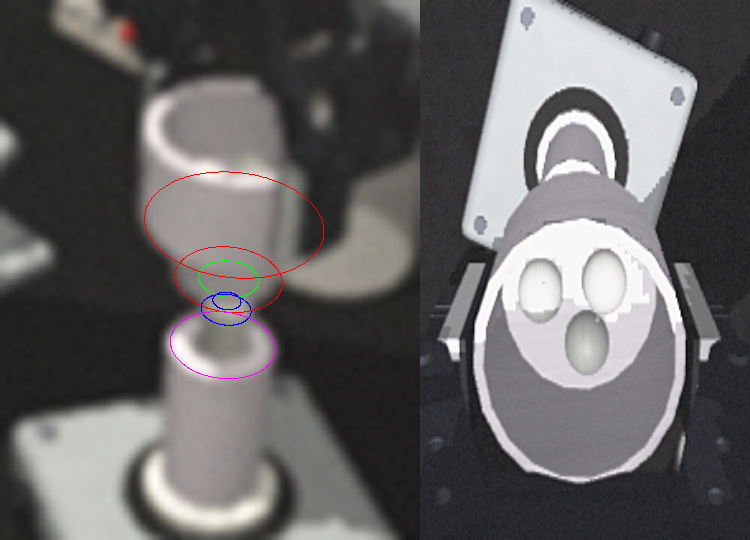

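Call:
{"name": "arm_command", "arguments": {
  "commands": [
    [0,[0,-0.03,0.25],[0,0,0]],
    [0,[0,-0.03,0.25],[0,0,0]]
  ]
}}

```text
clock: 22.0
ee_pos: [589.8, -217.8, 136.6]
tcp_rot: [0.022, 3.135, 0.003]
contact_force: [-0.8, -0.3, -1.7]
gripper_width: 54.8
```

```bash
python3 - <<'E'
from alj import *
a([588,-217,110])
E
```

```text
axis [-0.002 -0.     1.   ] foot [ 588.6 -218.5  114.8]
q [-0.25  0.66  0.8   1.72 -0.56  1.    2.32]
t 22.0 pos [ 589.8 -217.8  136.6] F [-0.8 -0.3 -1.7] w 54.8
shift units [0.03 0.07 0.24]
turn units [0.   0.02 0.  ]
```

Call:
{"name": "arm_command", "arguments": {
  "commands": [
    [0,[0.02,0.07,0.15],[0,0.02,0]],
    [0,[0.02,0.02,0.15],[0,0,0]]
  ]
}}

```text
clock: 22.2
ee_pos: [588.9, -216.3, 129.8]
tcp_rot: [0.023, 3.137, 0.003]
contact_force: [0.4, -0.4, -0.7]
gripper_width: 55.2
```

```bash
python3 - <<'E'
from alj import *
a([588,-217,105])
E
```

```text
axis [ 0.001 -0.     1.   ] foot [ 587.7 -216.9  108. ]
q [-0.25  0.67  0.8   1.73 -0.57  0.99  2.32]
t 22.2 pos [ 588.9 -216.3  129.8] F [ 0.4 -0.4 -0.7] w 55.2
shift units [-0.01 -0.    0.15]
turn units [ 0.   -0.01 -0.  ]
```

Call:
{"name": "arm_command", "arguments": {
  "commands": [
    [0,[0,0.02,0.15],[0,0,0]],
    [0,[0,0.01,0.1],[0,0,0]]
  ]
}}

```text
clock: 22.4
ee_pos: [589.2, -216.0, 124.5]
tcp_rot: [0.023, 3.137, 0.002]
contact_force: [0.1, -0.3, -0.9]
gripper_width: 55.1
```

```bash
python3 - <<'E'
from alj import *
a([588,-217,98])
E
```

```text
axis [-0.  0.  1.] foot [ 588.  -216.7  102.7]
q [-0.25  0.68  0.79  1.73 -0.57  0.98  2.32]
t 22.4 pos [ 589.2 -216.   124.5] F [ 0.1 -0.3 -0.9] w 55.1
shift units [ 0.   -0.02  0.24]
turn units [-0.  0.  0.]
```

Call:
{"name": "arm_command", "arguments": {
  "commands": [
    [0,[0,0,0.08],[0,0,0]],
    [0,[0,0,0.06],[0,0,0]]
  ]
}}

```text
clock: 22.6
ee_pos: [589.2, -216.0, 121.5]
tcp_rot: [0.023, 3.137, 0.001]
contact_force: [0.2, -0.6, -1.6]
gripper_width: 55.4
```

```bash
python3 - <<'E'
from alj import *
a([588,-217,98])
E
```

```text
axis [-0.     0.001  1.   ] foot [ 588.  -216.7   99.7]
q [-0.25  0.68  0.79  1.73 -0.58  0.97  2.33]
t 22.6 pos [ 589.2 -216.   121.5] F [ 0.2 -0.6 -1.6] w 55.4
shift units [ 0.   -0.02  0.08]
turn units [-0.01  0.    0.  ]
```

Call:
{"name": "arm_command", "arguments": {
  "commands": [
    [0,[0,0,0.05],[0,0,0]],
    [0,[0,0,0.05],[0,0,0]]
  ]
}}

```text
clock: 22.8
ee_pos: [589.4, -216.1, 119.6]
tcp_rot: [0.023, 3.136, 0.002]
contact_force: [-1.6, 1.3, 6.6]
gripper_width: 55.2
```

```bash
python3 - <<'E'
from alj import *
a([588,-217,98])
E
```

```text
axis [-0.     0.001  1.   ] foot [ 588.2 -216.7   97.8]
q [-0.25  0.68  0.79  1.74 -0.58  0.97  2.33]
t 22.8 pos [ 589.4 -216.1  119.6] F [-1.6  1.3  6.6] w 55.2
shift units [ 0.01 -0.01 -0.01]
turn units [-0.01  0.    0.  ]
```

Contact at 6.6 N with the foot at 97.8 mm: seated. Look, then release.

```bash
python3 - <<'E'
from alj import *
for c in ['wrist','side']: snap(c,c+'22.png')
a=cv2.imread('pics/side22.png')[190:310,310:410];cv2.imwrite('pics/c22.png',np.hstack([cv2.resize(a,None,fx=4,fy=4,interpolation=2),cv2.resize(cv2.imread('pics/wrist22.png')[120:350,220:420],(390,480))]))
E
```

```text
(no output)
```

View pics/c22.png

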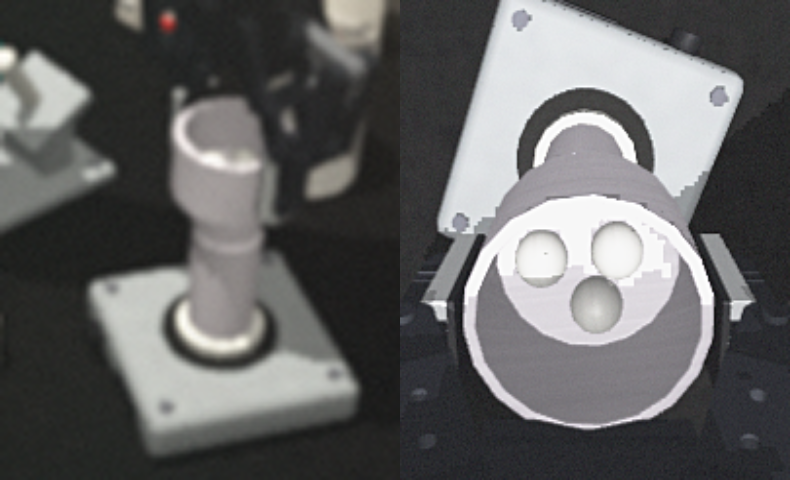

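Call:
{"name": "arm_command", "arguments": {
  "commands": [
    [1,[0,0,0],[0,0,0]],
    [1,[0,0,0],[0,0,0]],
    [1,[0,0,0],[0,0,0]],
    [1,[0,0,0],[0,0,0]]
  ]
}}

```text
clock: 23.3
ee_pos: [589.7, -215.8, 120.0]
tcp_rot: [0.022, 3.135, 0.002]
contact_force: [-0.4, -0.1, 0.2]
gripper_width: 85.2
```

```bash
python3 - <<'E'
from alj import *
a([588,-217,98]); snap('wrist','wrist23.png')
E
```

```text
axis [-0.001  0.     1.   ] foot [ 588.6 -216.5   98.2]
q [-0.25  0.68  0.79  1.74 -0.58  0.97  2.33]
t 23.3 pos [ 589.7 -215.8  120. ] F [-0.4 -0.1  0.2] w 85.2
shift units [ 0.03 -0.03  0.01]
turn units [-0.    0.01  0.  ]
```

View pics/wrist23.png

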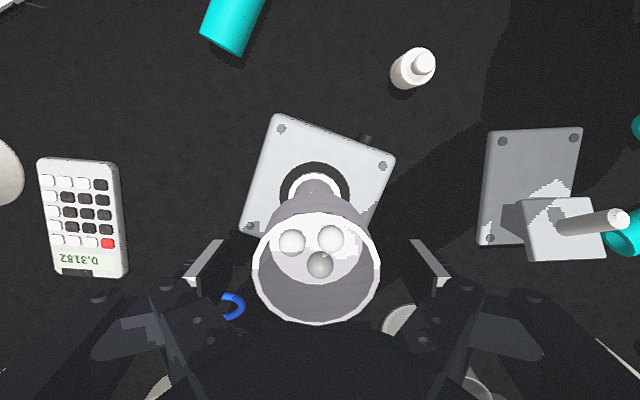

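Call:
{"name": "arm_command", "arguments": {
  "commands": [
    [1,[0,0,-0.5],[0,0,0]],
    [1,[0,0,-0.6],[0,0,0]]
  ]
}}

```text
clock: 23.55
ee_pos: [588.4, -215.3, 141.6]
tcp_rot: [0.023, 3.139, 0.003]
contact_force: [-0.0, 0.1, 0.8]
gripper_width: 85.8
```

```bash
python3 -c "
from h import *
go([589.5,-216,240])"
```

```text
t 23.55 pos [ 588.4 -215.3  141.6] F [-0.   0.1  0.8] w 85.8
shift units [-0.07 -0.02 -4.92]
```

Call:
{"name": "arm_command", "arguments": {
  "commands": [
    [1,[0,0,-0.8],[0,0,0]],
    [1,[0,0,-0.9],[0,0,0]],
    [1,[0,0,-1],[0,0,0]],
    [1,[0,0,-1],[0,0,0]],
    [1,[0,0,-1],[0,0,0]],
    [1,[0,0,-0.5],[0,0,0]],
    [1,[0,0,0],[0,0,0]]
  ]
}}

```text
clock: 24.25
ee_pos: [589.8, -217.7, 261.1]
tcp_rot: [0.025, 3.129, -0.001]
contact_force: [-0.1, 0.0, 0.2]
gripper_width: 85.3
```

```bash
python3 - <<'E'
from h import *
s=r.state(); print(s['clock'],s['ee_pos'],s['contact_force'])
for c in ['wrist','side']: snap(c,c+'24.png')
im=cv2.imread('pics/side24.png'); x0,y0=310,190;k=5
big=cv2.resize(im[y0:y0+115,x0:x0+95],None,fx=k,fy=k,interpolation=2)
for z,rad in [(38,17),(98,17),(120,28),(154,28)]:
    P=np.array([587.5,-217,z])+rad*np.c_[np.cos(TH),np.sin(TH),0*TH]; q=proj('side24.png',P); cv2.polylines(big,[((q-[x0,y0]+.5)*k).astype(int)],True,(0,0,255),1)
cv2.imwrite('pics/c24.png',np.hstack([big,cv2.resize(cv2.imread('pics/wrist24.png')[100:300,220:420],(300,575))]))
E
```

```text
24.25 [ 589.75558552 -217.72584748  261.06090793] [-0.07657656  0.00979827  0.17008928]
```

View pics/c24.png

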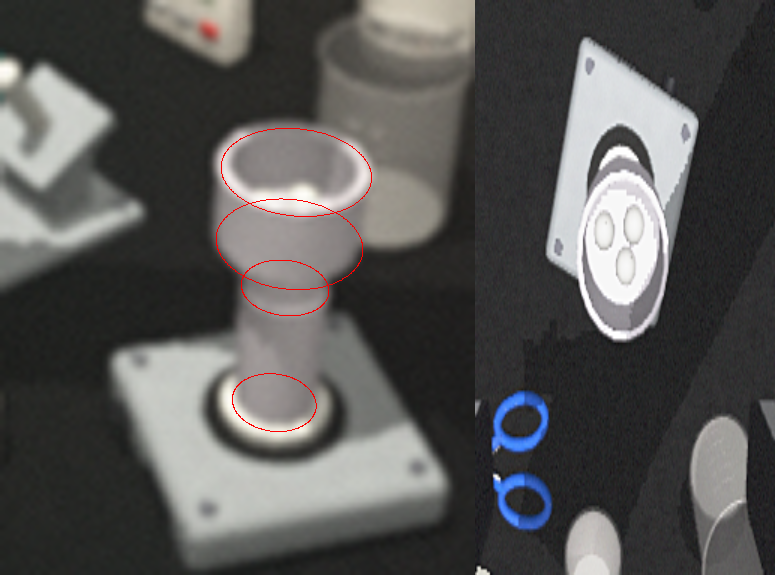

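View pics/side24.png

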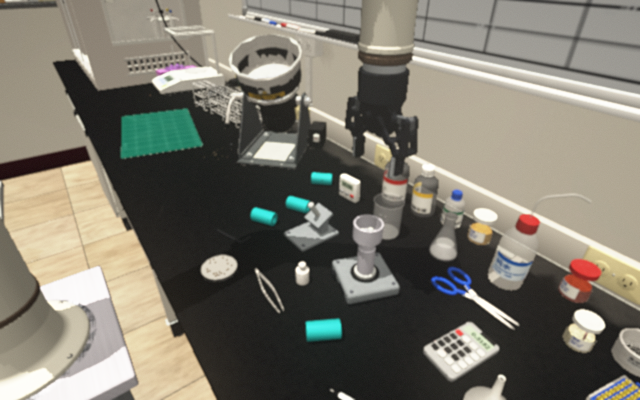

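The sleeve and jar sit upright on the shaft axis at the expected heights. All three balls are in the jar, and the gripper is about 100 mm above the rim. Handing in.

```bash
python3 -c "
from station import r
print(r.close_job())"
```

```text
the job is handed in; nothing more can be done
None
```

I drew the sleeve off the sloping pin and slid it down the shaft until it met the shoulder with about 8 N. I then carried the jar over level and lowered it onto the sleeve, where it touched at about 7 N. I let go of both and handed the job in at about 24 s, well under the 67 s limit. No verdict was reported.

- **Last checks:** the side and wrist pictures show the sleeve and jar upright on the shaft with all three balls in the jar. The gripper was open and about 100 mm above the rim, with about 0 N on it. The bystanders look unmoved in the side picture; I did not measure them.
- **Disagreements:**
  - The wrist-camera estimate put the sleeve foot at 35 mm when it seated, against 38 mm nominal. The jar foot estimate was 97.8 mm, against 98 mm nominal.
  - The side-camera overlay lies about 1–2 px (a few mm) off in the picture, more than its 2 mm calibration might suggest. The snug fit over the shaft and the contact forces agree with both being seated.
- **Things that went wrong and were mended:**
  - I first turned the tool the wrong way at the start.
  - A 30° tilted approach to the sleeve ran into joint limits, so I used a 10° grasp and stood the sleeve upright afterwards.

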